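Turn the culture dishes over for incubation

TASK

Two or three culture dishes stand right way up in the white rack and must go into the incubator tray upside down. Swing the rack's hold-down bar fully up and back and leave it there, slide every dish out from under the rear lip and set each one, still right way up, in a pin nest of the turnover fixture's leaf on the rack side; when all are loaded, fold the empty leaf right over onto them, then turn the closed pair right over together to the tray side, and fold the rack-side leaf back flat. Finally set all the dishes, upside down, flat inside the steel tray, and leave the other things on the bench alone.

Things in the scene. Friction and masses are not known exactly. Their poses are not given: they have to be found in the camera images.
- rack: White fixed rack, deck top 30 mm above the bench. Origin on the bench; x runs along the row of places (x = -92, 0, 92 mm, y = 0), front is -y. Ribs 3 mm high, 72 mm apart, flank each dish in x; front open and level. Rear wall at y = 37 mm bears a fixed lip from y = 20 mm back, 18 to 21 mm above the deck: slide a dish 15 mm or more (better 30) to -y before lifting.
- bar (a joint): Hold-down bar of the rack: a steel rod frame 278 mm long, hinged behind the rear lip about a line along the rack's x axis. 0 = down, lying 68 mm in front of the hinge over the front part of the dishes; grows as it swings up and back; stop at 2.1 rad. Its hinge is stiff (0.12 N m) and it stays where it is left.
- bar_hinge (a point): Point on the bar's hinge axis at the middle of the rack: rack frame (0, +42, 54) mm.
- bar_knob (a point): Centre of the bar's knob: black roller, diameter 22 mm, 30 mm long, axis along the rack's x, 96 mm from the hinge axis in the plane of the bar; with the bar down it is in front of the bar at rack (0, -54, 54) mm. Pinched on its two end faces (30 mm) it can turn between the fingers.
- turnover: Turnover fixture, fixed: aluminium base plate 290 x 200 mm and two leaves hinged like a book on one axis, along the fixture's x, 49 mm above the bench. Origin on the bench under the middle of the hinge; +y is the rack side. Hinge lugs stand only at the ends (x = +-139 mm, up to 60 mm high).
- turnover_hinge (a point): Middle of the common hinge axis of both leaves: fixture (0, 0, 49) mm.
- leaf_a (a joint): Rack-side leaf (+y), 256 x 80 mm plate, 8 mm thick. 0 = lying flat, open, on the +y side; pi = turned right over onto the -y side. Stiff hinge (0.18 N m), leaf 0.16 kg: stays where it is left.
- leaf_b (a joint): Tray-side leaf (-y), same size. 0 = lying flat, open, on the -y side; pi = folded right over onto leaf_a. Stiff hinge as leaf_a. The leaves meet on spacers 18 mm apart floor to floor, so leaf_a swung up from beneath carries the dishes and leaf_b round with it.
- leaf_a_floor (a point): Middle of leaf_a's floor, 58 mm from the hinge axis; axes as the fixture's while open (z out of the floor, 40 mm above the bench). Nests at x = -84, 0, 84 mm, y = 0: each four pins 8 mm thick, 12 mm high, at (+-29, +-29) mm round its centre (a 64 mm dish has some 5 mm play); the +y and -y sides are free for fingers.
- leaf_b_floor (a point): The same for leaf_b: nests at x = -84, 0, +84 mm, y = 0, but pins at (+-37, +-20) mm (x, y) round each centre; they interleave with leaf_a's.
- leaf_a_knob (a point): Centre of leaf_a's knob: black roller, diameter 22 mm, 30 mm long, axis along the fixture's x, on a stem at the leaf's free edge, level with the hinge axis when flat and 118 mm from it, at fixture x = -42 mm. Turned far in one pinch it may creep between the fingers: regrip half way.
- leaf_b_knob (a point): Centre of leaf_b's knob, the same, at fixture x = +42 mm; when the leaves are closed the two knobs stand side by side, 84 mm apart.
- dish_0: Culture dish, 64 mm diameter, 15 mm high, 30 g, rigid, open rim upward with the coloured medium showing. Origin at the centre of its underside, z out of its open top (down when it is upside down, the origin then being on top). May be absent.
- dish_1: Culture dish, 64 mm diameter, 15 mm high, 30 g, rigid, open rim upward with the coloured medium showing. Origin at the centre of its underside, z out of its open top (down when it is upside down, the origin then being on top). May be absent.
- dish_2: Culture dish, 64 mm diameter, 15 mm high, 30 g, rigid, open rim upward with the coloured medium showing. Origin at the centre of its underside, z out of its open top (down when it is upside down, the origin then being on top). May be absent.
- tray: Loose shallow steel tray, 310 x 100 x 9 mm, 0.5 kg, floor and walls 3 mm thick (rim 6 mm above the floor). Origin at the centre of its underside, x along its length. Holds three dishes in a row, 92 mm apart.
- timer: Bystander: white kitchen-type timer at the back.
- tally_counter: Bystander: small round hand tally counter at the back.
- oil_bottle: Bystander: small amber bottle, 70 mm high, at the back.
Mind the look-alikes: they are no part of the job. Leave any purple look-alike of the dish_1 alone. Leave any purple look-alike of the dish_0 alone.

How it is judged:
By the outcome, as a careful person would: the job done as asked, in the order asked, and still so for the second after the job is handed in, with the robot touching nothing.
Of dish_0, dish_1, dish_2 only 2 to 3 are there at a start; the rules pass over those that are not, and their reading is None.
At some moment in a run one of tray, dish_0, dish_1, dish_2 may be knocked a few centimetres aside while the robot is not near it.
It also fails if it takes over 210 s, if anything falls off the work surface, if the arm or the gripper's body presses on something with over 40 N, if the wrist force passes 120 N, or if a joint passes its speed limit or range.

ROBOT

A 7-joint arm with a two-finger parallel gripper is mounted at the origin on a cart in front of the work surface, level with it; the furniture and walls round the work are solid. World frame = base frame: x ahead of the robot, y to its left, z up, the work surface at z = 0. Lengths are in m, angles in rad, forces in N, time in s.
With the tool pointing down it reaches from about 0.4 to 0.85 m from the base axis. Payload 4.5 kg.
Tool frame: the origin (TCP) lies midway between the tips of the shut fingers; the grasp point (between the pads) lies 19 mm behind it; z points along the fingers, y is the direction in which the jaws open and shut (so a half turn about z gives the same grasp; the last joint's range is limited). The gripper opens to 88 mm and grips with 3 to 60 N. Pads are 18 mm wide; open, the fingers measure 123 mm over their backs; the gripper's body (75 mm by 187 mm) begins 45 mm behind the grasp point.
Start: joints at [1.269, 0.689, -0.195, 1.565, 0.157, 0.902, -0.215], TCP at [0.206, -0.59, 0.239] pointing down, gripper open.
Joint ranges: [-3.01, 3.01], [-0.46, 2.08], [-1.47, 1.51], [0.13, 2.56], [-1, 4.14], [0.04, 2.09], [-2.66, 2.66]. Speed limits (rad/s): [2.57, 2.57, 3.14, 3.14, 3.14, 3.14, 3.14].

INTERFACE

Orientations are given as a unit quaternion [x, y, z, w].
In Python, from plant import r, viewer gives the robot as it stands.
- The arm moves only by the tool play_rows, never from a script. Its argument "commands" is a list of rows, each an object with "delta_rot": the turn, a rotation vector about the tool's x, y, z normalised to -1 to 1, where 1 is pi rad, a list of three; "travel": the shift along the tool's x, y, z normalised to -1 to 1, where 1 is 15 cm, a list of three; "gripper": the opening, from -1 (shut) to 1 (fully open). In form: [{"delta_rot": [wx, wy, wz], "travel": [x, y, z], "gripper": gripper}, ...]. A call has 1 to 12 rows; each row is the pose to reach, as a shift and turn from the pose commanded when the call began, along the tool's axes at that moment, turning the shorter way round; what a row does not reach only later rows make up. A row lasts 1/8 s, in which the tool goes at most 62.5 mm and 10.7 degrees, less where a joint would pass 70% of its speed; a pose out of reach is approached as far as the arm can. A call with a number of a shift or a turn outside -1 to 1 is refused whole. A call with a gripper value outside its range is refused whole. The fingers move at their own pace and stop on an object; "force" is the grip in N (left out, the last holds). Time passes only in rows, so rows that repeat a pose let the fingers close. It gives the time, the measured TCP pose, the force and the opening at its end, in the units of the state.
- r.get_state(): the state, without advancing time (a new reading comes with each control period).
- viewer.snapshot(name): name is "side" or "top"; returns a dict with "color" (400x640x3 uint8, red, green, blue), "z_map" (400x640 float32, m along the optical axis (not along the pixel's ray), 0 where there is no reading), "fx", "fy", "cx", "cy" (pixels), "origin" and "attitude" of the camera in the world. Camera axes: x right, y up, looking along -z (the intrinsics and any distortion apply to the point x, -y, -z); pixel columns grow to the right and rows downward; lengths in m; the calibration is good to about 2 mm. A picture is of the moment at which its call begins.
- r.finish_job(): hands the job in, once; it reports no verdict.
Trained networks look in the newest picture that a camera, given by its name, has taken for a name from the list of things; names that differ only in an ending like _2 or _b are one class to them, and where a whole thing is asked for, a point or a joint stands for the part that bears it (a point fixed in the world has none). Each returns a list of dicts, best first, with "conf" (0 to 1); they miss things now and then, are a little off and sometimes report something else, mostly with a low value. They report only what shows in the picture. A call takes as long as a camera call. They do not tell look-alikes from the thing itself.
- viewer.outline_of(camera, label): "pixels" (400x640 bool, what is visible of it) and "at" ([column, row] in pixels, amid what is visible of it).
- viewer.pinpoint(camera, label): "at" ([column, row] in pixels: a listed point, or the origin of a listed thing).
The state is a dict: "clock": time; "q": joint angles; "qd": joint speeds; "joint_torque": joint torques, N m; "tool_pos": TCP position; "eef_rot": TCP orientation; "contact_force": force on the tool from outside, world axes, zero at the start; "moment": the same for the moment, N m; "opening": opening from 0.0 (shut) to 1.0 (fully open).
Only numpy, scipy, OpenCV 4.12 (cv2) and the standard library are available. Lean on these libraries where they do the work, as an engineer would, in place of code of your own. Each camera call takes 0.05 s, during which the arm holds its last target. There are 200 camera calls.

## Working session

There is one attempt and no reset: what is moved stays moved. The work goes in short steps, Python scripts to look and compute and a tool call to move; the robot and the scene stay as the last step left them, time stands still between calls to the robot, and variables do not carry over. Pictures are saved under pics/ and viewed, about 12 in all and at most 16, crops included, and the job is handed in when it is done.

Besides the shell and the picture viewer there is one more tool, called by a JSON object that holds its "name" and its "arguments", one argument or row to a line. play_rows: Moves the arm, as the interface text tells. Its arguments: {"type":"object","properties":{"commands":{"type":"array","items":{"type":"object","properties":{"delta_rot":{"type":"array","items":{"type":"number","minimum":-1,"maximum":1}},"travel":{"type":"array","items":{"type":"number","minimum":-1,"maximum":1}},"gripper":{"type":"number"}}}},"force":{"type":"number"}},"required":["commands"]}

```bash
ls; mkdir -p pics; cat > h.py <<'E'
import numpy as np,cv2
from scipy.spatial.transform import Rotation as R
from plant import r,viewer
def rot(a):
    a=np.array(a,float)
    return a if a.shape==(3,3) else R.from_quat(a).as_matrix()
def snap(n): 
    return viewer.snapshot(n)
def save(s,f,box=None,scale=1):
    im=s["color"][:,:,::-1]
    if box: im=im[box[1]:box[3],box[0]:box[2]]
    cv2.imwrite("pics/"+f,cv2.resize(im,None,fx=scale,fy=scale,interpolation=cv2.INTER_CUBIC))
def ray(s,u,v):
    d=np.array([(u-s["cx"])/s["fx"],-(v-s["cy"])/s["fy"],-1.0])
    return np.array(s["origin"]),rot(s["attitude"])@d
def at_z(s,u,v,z):
    o,d=ray(s,u,v); return o+d*(z-o[2])/d[2]
def cloud(s):
    v,u=np.mgrid[0:400,0:640]; z=s["z_map"]
    p=np.stack([(u-s["cx"])/s["fx"]*z,-(v-s["cy"])/s["fy"]*z,-z],-1)
    p=p@rot(s["attitude"]).T+np.array(s["origin"]); p[z==0]=np.nan
    return p
E
python3 - <<'E'
from h import *
for n in ["top","side"]:
    s=snap(n); save(s,n+"0.png")
    print(n,{k:s[k] for k in s if k not in("color","z_map")})
    P=cloud(s)
    for l in ["rack","bar","bar_hinge","bar_knob","turnover","turnover_hinge","leaf_a_floor","leaf_b_floor","leaf_a_knob","leaf_b_knob","dish_0","tray"]:
        for d in viewer.pinpoint(n,l)[:5]:
            u,v=d["at"]; i,j=int(np.clip(round(v),0,399)),int(np.clip(round(u),0,639))
            print(l,round(d["conf"],2),np.round(d["at"]),P[i,j].round(3))
print(r.get_state())
E
```

```text
pics
top {'fx': 437.35542665832577, 'fy': 437.35542665832577, 'cx': 320.15556141623324, 'cy': 201.84611950798458, 'origin': array([0.4654006 , 0.17382261, 1.25105209]), 'attitude': array([ 0.02369567, -0.03968793, -0.7010511 ,  0.71161137])}
rack 0.65 [251. 236.] [0.477 0.337 0.034]Traceback (most recent call last):
  File "<stdin>", line 7, in <module>
ValueError: it knows: bar_hinge, bar_knob, dish, leaf_a_floor, leaf_a_knob, leaf_b_floor, leaf_b_knob, oil_bottle, rack, tally_counter, timer, tray, turnover, turnover_hinge
```

```bash
cat > look.py <<'E'
from h import *
import sys
def pts(n,labels):
    s=snap(n); P=cloud(s)
    for l in labels:
        for d in viewer.pinpoint(n,l)[:6]:
            u,v=d["at"]; i,j=int(np.clip(round(v),0,399)),int(np.clip(round(u),0,639))
            print(l,round(d["conf"],2),np.round(d["at"],1),P[i,j].round(3))
    return s
E
python3 - <<'E'
from look import *
for n in ["top","side"]:
    print(n)
    s=pts(n,["rack","bar_hinge","bar_knob","turnover","turnover_hinge","leaf_a_floor","leaf_b_floor","leaf_a_knob","leaf_b_knob","dish","tray"])
    save(s,n+"0.png"); np.savez(n+"0.npz",**{k:np.array(v) for k,v in s.items()})
    print(rot(s["attitude"]).round(3),s["origin"])
print(r.get_state())
E
```

```text
top
rack 0.65 [250.3 240.9] [0.463 0.339 0.038]
bar_hinge 0.75 [230.4 231.7] [0.487 0.395 0.033]
bar_knob 0.81 [264.5 232.7] [0.485 0.298 0.067]
turnover 0.77 [354.4 226.5] [0.51  0.05  0.014]
turnover_hinge 0.66 [354.1 224.5] [0.516 0.049 0.011]
turnover_hinge 0.46 [247.4 232.7] [0.485 0.348 0.035]
turnover_hinge 0.28 [245.6 265.1] [0.398 0.348 0.037]
leaf_a_floor 0.59 [332.7 220.2] [0.525 0.111 0.041]
leaf_b_floor 0.65 [376.2 219.8] [ 0.526 -0.008  0.043]
leaf_a_knob 0.59 [309.3 238.8] [0.471 0.176 0.051]
leaf_a_knob 0.55 [250.2 235.8] [0.477 0.339 0.038]
leaf_b_knob 0.79 [401.7 207.2] [ 0.562 -0.077  0.063]
dish 0.95 [200.2 267.9] [0.386 0.482 0.001]
dish 0.86 [188.2 224.8] [0.506 0.52  0.003]
dish 0.72 [243.3 266.1] [0.395 0.356 0.035]
dish 0.57 [334.  221.3] [0.522 0.108 0.041]
tray 0.87 [438.  235.3] [ 0.488 -0.193  0.001]
tray 0.57 [263.4 234.9] [0.48  0.301 0.062]
[[ 0.014  0.996 -0.09 ]
 [-1.     0.016  0.022]
 [ 0.023  0.089  0.996]] [0.4654006  0.17382261 1.25105209]
side
rack 0.88 [293.5 179. ] [ 0.478  0.349 -0.001]
bar_hinge 0.57 [296.6 158.7] [0.488 0.375 0.053]
bar_hi
[... 924 characters left out ...]
0.69191487]
{'clock': 1.3, 'q': array([ 1.26881158,  0.6891435 , -0.19459904,  1.56533134,  0.15730822,
        0.9024767 , -0.2150687 ]), 'qd': array([-0.00135071,  0.000336  ,  0.00033015, -0.0001302 ,  0.0002458 ,
       -0.00037517, -0.00037896]), 'joint_torque': array([-8.04722646e-06, -5.27485907e+01, -1.26708638e+00, -1.53738642e+01,
       -5.18801913e-02, -6.85201103e-04,  5.47768354e-05]), 'tool_pos': array([ 0.20596932, -0.59009574,  0.23870714]), 'eef_rot': array([9.85933982e-01, 1.67135226e-01, 5.81358481e-06, 1.18942666e-05]), 'contact_force': array([-0.61216283,  0.41765034, -0.54055724]), 'moment': array([ 0.04080761,  0.02517616, -0.01717744]), 'opening': 0.9991237721356544}
```

View pics/top0.png

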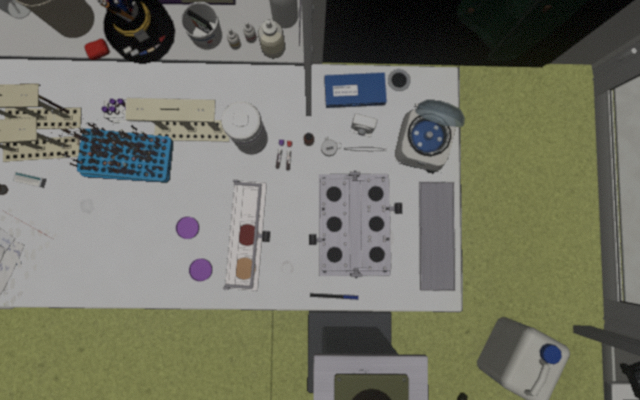

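View pics/side0.png

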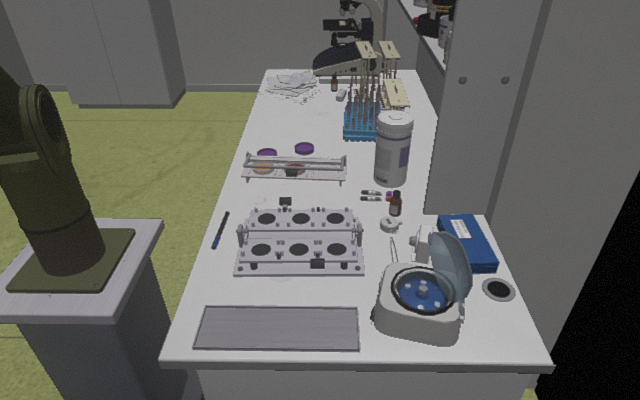

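Top picture: the rack is at (247,235) with a dark red dish at (247,235) and an orange one at (244,267), and its back place is empty. The purple look-alikes are on the bench at (188,227) and (200,269). The fixture is at (355,225), with leaf_a's knob at (313,239) and leaf_b's at (398,208), and the tray is at (437,235).

```bash
cat > m1.py <<'E'
from h import *
S={n:dict(np.load(n+"0.npz")) for n in("top","side")}
s=S["top"]; P=cloud(s)
def rect(m):
    q=P[m][:,:2]; q=q[~np.isnan(q).any(1)].astype(np.float32)
    return cv2.minAreaRect(q*1000)
Z=P[:,:,2];X=P[:,:,0];Y=P[:,:,1]
box=lambda x0,x1,y0,y1:(X>x0)&(X<x1)&(Y>y0)&(Y<y1)
def big(m):
    n,l,st,c=cv2.connectedComponentsWithStats(m.astype(np.uint8)); 
    return l==1+np.argmax(st[1:,4])
print("fixture floors", rect(big(box(.3,.75,-.12,.22)&(Z>.030)&(Z<.048)&(abs(Y-.048)<.11))))
print("fixture base+", rect(big(box(.3,.75,-.12,.22)&(Z>.005))))
print("tray",rect(big(box(.25,.75,-.35,-.12)&(Z>.0025)&(Z<.02))))
print("rack",rect(big(box(.25,.7,.25,.44)&(Z>.015))))
print("rackhi",rect(big(box(.25,.7,.25,.44)&(Z>.045))))
hsv=cv2.cvtColor(s["color"],cv2.COLOR_RGB2HSV)
for c,rr,z in[("red",(247,235),.045),("orange",(244,267),.045)]:
    w=hsv[rr[1]-2:rr[1]+3,rr[0]-2:rr[0]+3].reshape(-1,3); print(c,w.mean(0), Z[rr[1]-2:rr[1]+3,rr[0]-2:rr[0]+3].mean())
E
python3 m1.py; python3 - <<'E'
from h import *
s=dict(np.load("top0.npz")); a=cv2.resize(s["color"][165:305,180:460,::-1],None,fx=2.8,fy=2.8,interpolation=cv2.INTER_CUBIC)
cv2.imwrite("pics/c1.png",cv2.convertScaleAbs(a,alpha=1.4))
E
```

```text
fixture floors ((519.530517578125, 53.10956573486328), (202.12303161621094, 273.8243713378906), 89.55982971191406)
fixture base+ ((517.4304809570312, 49.692283630371094), (252.3629150390625, 297.262939453125), 88.63652801513672)
tray ((476.0765380859375, -189.54660034179688), (128.41168212890625, 345.3492431640625), 88.66666412353516)
rack ((480.7664794921875, 340.1188659667969), (115.41202545166016, 300.2331237792969), 86.48263549804688)
rackhi ((481.45062255859375, 338.90216064453125), (113.07976531982422, 296.7122802734375), 86.63774108886719)
red [  1.72 123.4   86.52] 0.035827825438303595
orange [ 14.36 101.   134.84] 0.035864860705110836
```

View pics/c1.png

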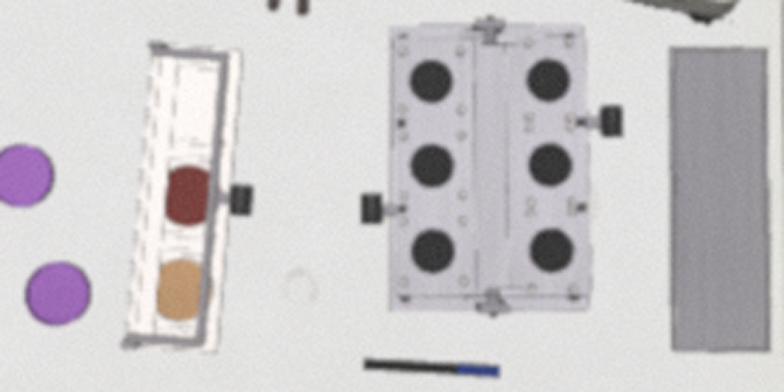

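```bash
cat > m2.py <<'E'
from h import *
s=dict(np.load("top0.npz"));g=cv2.cvtColor(s["color"],cv2.COLOR_RGB2GRAY).astype(float);hsv=cv2.cvtColor(s["color"],cv2.COLOR_RGB2HSV)
def blob(u,v,w=9,th=70):
    y,x=np.mgrid[int(v)-w:int(v)+w+1,int(u)-w:int(u)+w+1]; k=np.clip(120-g[y,x],0,60); return (x*k).sum()/k.sum(),(y*k).sum()/k.sum()
H=[]
for (a,b) in [(431,81),(432,165),(433,250),(548,80),(550,165),(551,250)]:
    p=at_z(s,*blob(a/2.8+180-.3,b/2.8+165-.3),.040)[:2];H.append(p);print("hole",p.round(4))
H=np.array(H); c=H.mean(0); d=(H[0]-H[2]+H[3]-H[5]);print("fix",c,np.degrees(np.arctan2(d[1],d[0])),np.linalg.norm(d)/4, "sep",H[:3].mean(0)-H[3:].mean(0))
for n,a,b,z in[("aknob",371,208,.049),("bknob",611,121,.049),("barknob",241,200,.054)]:
    print(n,at_z(s,*blob(a/2.8+180,b/2.8+165,6),z).round(4))
hu,sa=hsv[:,:,0].astype(int),hsv[:,:,1]
for n,m in[("red",((hu<8)|(hu>172))&(sa>80)),("orange",(hu>9)&(hu<20)&(sa>65))]:
    k=np.zeros((400,640),bool);k[215:285,225:262]=m[215:285,225:262]
    v,u=np.nonzero(k); W=np.array([at_z(s,a,b,.036) for a,b in zip(u,v)])
    print(n,len(u),W.mean(0).round(4),W.min(0).round(4),W.max(0).round(4))
# tray edges
E=[(669,47),(768,47),(671,352),(769,352)]
t=np.array([at_z(s,a/2.8+180-.3,b/2.8+165-.3,.009)[:2] for a,b in E]);print("tray",t.round(4),t.mean(0))
# rack corners deck front edge z .03 ; hinge line z=.054
for n,a,b,z in[("hinge0",128,342,.054),("hinge1",157,48,.054),("front0",213,352,.03),("front1",239,50,.03),("bar0",203,342,.054),("bar1",224,56,.054)]: print(n,at_z(s,a/2.8+180-.3,b/2.8+165-.3,z).round(4))
E
python3 m2.py
```

```text
hole [0.5982 0.1103]
hole [0.5142 0.1084]
hole [0.4302 0.1067]
hole [ 0.6011 -0.0069]
hole [ 0.5167 -0.0088]
hole [ 0.4325 -0.0103]
fix [0.51547813 0.04988353] 1.20012025415761 0.084184994514738 sep [-0.00255545  0.11711217]
aknob [0.4707 0.167  0.049 ]
bknob [ 0.5604 -0.0674  0.049 ]
barknob [0.4775 0.2952 0.054 ]
red 247 [0.4812 0.349  0.036 ] [0.4549 0.3311 0.036 ] [0.5074 0.3673 0.036 ]
orange 280 [0.3892 0.3546 0.036 ] [0.3622 0.3345 0.036 ] [0.4168 0.375  0.036 ]
tray [[ 0.6407 -0.1363]
 [ 0.6424 -0.2388]
 [ 0.3314 -0.1363]
 [ 0.3325 -0.2356]] [ 0.4867642  -0.18676555]
hinge0 [0.3398 0.399  0.054 ]
hinge1 [0.6247 0.3801 0.054 ]
front0 [0.3285 0.3203 0.03  ]
front1 [0.6273 0.3024 0.03  ]
bar0 [0.3406 0.3272 0.054 ]
bar1 [0.6179 0.3144 0.054 ]
```

{"name": "play_rows", "arguments": {
  "commands": [
    {"travel": [0.25, -0.25, 0], "delta_rot": [0, 0, -0.05], "gripper": 0},
    {"travel": [0.5, -0.5, 0], "delta_rot": [0, 0, -0.1], "gripper": 0},
    {"travel": [0.75, -0.75, 0], "delta_rot": [0, 0, -0.15], "gripper": 0},
    {"travel": [1, -1, 0], "delta_rot": [0, 0, -0.2], "gripper": 0},
    {"travel": [1, -1, 0], "delta_rot": [0, 0, -0.25], "gripper": 0},
    {"travel": [1, -1, 0], "delta_rot": [0, 0, -0.3], "gripper": 0},
    {"travel": [1, -1, 0], "delta_rot": [0, 0, -0.35], "gripper": 0},
    {"travel": [1, -1, 0], "delta_rot": [0, 0, -0.393], "gripper": 0},
    {"travel": [1, -1, 0], "delta_rot": [0, 0, -0.393], "gripper": 0}
  ],
  "force": 20
}}

```text
clock: 2.42
tool_pos: [0.2981, -0.3992, 0.2388]
eef_rot: [0.708, 0.706, 0.0, 0.0]
contact_force: [0.6, 0.6, 0.1]
opening: 0.497
```

{"name": "play_rows", "arguments": {
  "commands": [
    {"travel": [0.35, 0.35, 0], "gripper": 0, "delta_rot": [0, 0, 0]},
    {"travel": [0.7, 0.7, 0], "gripper": 0, "delta_rot": [0, 0, 0]},
    {"travel": [1, 0.9, 0], "gripper": 0, "delta_rot": [0, 0, 0]}
  ]
}}

```text
clock: 2.8
tool_pos: [0.4261, -0.2599, 0.2389]
eef_rot: [0.709, 0.706, 0.0, 0.001]
contact_force: [0.6, -0.3, 0.1]
opening: 0.5
```

{"name": "play_rows", "arguments": {
  "commands": [
    {"travel": [0.4, 0.1, 0], "gripper": 0, "delta_rot": [0, 0, 0]},
    {"travel": [0.7, 0.2, 0], "gripper": 0, "delta_rot": [0, 0, 0]},
    {"travel": [1, 0.3, 0], "gripper": 0, "delta_rot": [0, 0, 0]}
  ]
}}

```text
clock: 3.18
tool_pos: [0.4699, -0.1092, 0.2389]
eef_rot: [0.708, 0.706, 0.0, 0.0]
contact_force: [0.4, 0.1, -0.9]
opening: 0.503
```

{"name": "play_rows", "arguments": {
  "commands": [
    {"travel": [0.4, 0, 0], "gripper": 0, "delta_rot": [0, 0, 0]},
    {"travel": [0.7, 0, 0], "gripper": 0, "delta_rot": [0, 0, 0]},
    {"travel": [1, 0, 0], "gripper": 0, "delta_rot": [0, 0, 0]}
  ]
}}

```text
clock: 3.55
tool_pos: [0.4695, 0.0408, 0.2389]
eef_rot: [0.708, 0.706, 0.0, 0.0]
contact_force: [0.6, -0.2, -0.2]
opening: 0.501
```

{"name": "play_rows", "arguments": {
  "commands": [
    {"travel": [0.4, 0, 0], "gripper": 0, "delta_rot": [0, 0, 0]},
    {"travel": [0.7, 0, 0], "gripper": 0, "delta_rot": [0, 0, 0]},
    {"travel": [1, 0, 0], "gripper": 0, "delta_rot": [0, 0, 0.01]},
    {"travel": [1, 0, 0], "gripper": 0, "delta_rot": [0, 0, 0.02]}
  ]
}}

```text
clock: 4.05
tool_pos: [0.469, 0.194, 0.2391]
eef_rot: [0.728, 0.686, 0.002, -0.001]
contact_force: [0.1, 0.2, 0.3]
opening: 0.498
```

{"name": "play_rows", "arguments": {
  "commands": [
    {"travel": [0.2, 0, 0], "gripper": 0, "delta_rot": [0, 0, 0]},
    {"travel": [0.45, 0.015, 0.2], "gripper": 0, "delta_rot": [0, 0, 0]},
    {"travel": [0.675, 0.015, 0.5], "gripper": 0, "delta_rot": [0, 0, 0]},
    {"travel": [0.675, 0.015, 0.7], "gripper": 0, "delta_rot": [0, 0, 0]},
    {"travel": [0.675, 0.015, 0.7], "gripper": 0, "delta_rot": [0, 0, 0]}
  ]
}}

```text
clock: 4.68
tool_pos: [0.4771, 0.2878, 0.1317]
eef_rot: [0.73, 0.684, -0.003, 0.0]
contact_force: [-0.0, -0.7, 0.1]
opening: 0.5
```

```bash
python3 - <<'E'
from look import *
st=r.get_state();print(st["tool_pos"].round(4),st["eef_rot"].round(4))
for n in("top","side"):
    s=pts(n,["bar_knob"]); save(s,n+"1.png",(190,150,350,270) if n=="top" else (200,100,400,250),4)
E
cd pics; python3 -c "
import cv2,numpy as np
a=cv2.imread('top1.png');b=cv2.imread('side1.png');h=440
f=lambda i:cv2.resize(i,(int(i.shape[1]*300/i.shape[0]),300))
cv2.imwrite('c2.png',np.hstack([f(a),f(b)]))"
```

```text
[0.4771 0.2878 0.1317] [ 7.298e-01  6.836e-01 -2.900e-03  4.000e-04]
bar_knob 0.68 [291.5 172.8] [0.48  0.287 0.059]
```

View pics/c2.png

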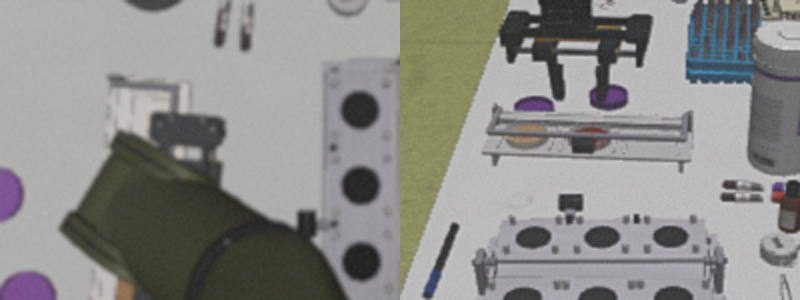

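Side crop: the open fingers straddle the bar knob at about (580,143). Next I'll descend and pinch.

{"name": "play_rows", "arguments": {
  "commands": [
    {"travel": [0.03, 0, 0.15], "gripper": 0, "delta_rot": [0, 0, 0]},
    {"travel": [0.048, 0, 0.35], "gripper": 0, "delta_rot": [0, 0, 0]},
    {"travel": [0.048, 0, 0.5], "gripper": 0, "delta_rot": [0, 0, 0]},
    {"travel": [0.048, 0, 0.62], "gripper": 0, "delta_rot": [0, 0, 0]},
    {"travel": [0.048, 0, 0.62], "gripper": 0, "delta_rot": [0, 0, 0]},
    {"travel": [0.048, 0, 0.62], "gripper": -0.5, "delta_rot": [0, 0, 0]},
    {"travel": [0.048, 0, 0.62], "gripper": -0.6, "delta_rot": [0, 0, 0]},
    {"travel": [0.048, 0, 0.62], "gripper": -0.6, "delta_rot": [0, 0, 0]},
    {"travel": [0.048, 0, 0.62], "gripper": -0.6, "delta_rot": [0, 0, 0]}
  ]
}}

```text
clock: 6.0
tool_pos: [0.4781, 0.2976, 0.0415]
eef_rot: [0.729, 0.685, 0.0, -0.0]
contact_force: [-3.3, -0.7, 5.8]
opening: 0.338
```

{"name": "play_rows", "arguments": {
  "commands": [
    {"travel": [0.02, 0, -0.158], "gripper": -0.6, "delta_rot": [0, 0, 0]},
    {"travel": [0.078, 0, -0.307], "gripper": -0.6, "delta_rot": [0, 0, 0]},
    {"travel": [0.172, 0, -0.436], "gripper": -0.6, "delta_rot": [0, 0, 0]},
    {"travel": [0.294, 0, -0.539], "gripper": -0.6, "delta_rot": [0, 0, 0]},
    {"travel": [0.438, 0, -0.607], "gripper": -0.6, "delta_rot": [0, 0, 0]},
    {"travel": [0.595, 0, -0.638], "gripper": -0.6, "delta_rot": [0, 0, 0]},
    {"travel": [0.754, 0, -0.63], "gripper": -0.6, "delta_rot": [0, 0, 0]},
    {"travel": [0.906, 0, -0.582], "gripper": -0.6, "delta_rot": [0, 0, 0]},
    {"travel": [0.963, 0, -0.552], "gripper": -0.6, "delta_rot": [0, 0, 0]},
    {"travel": [0.99, 0, -0.536], "gripper": -0.6, "delta_rot": [0, 0, 0]},
    {"travel": [0.99, 0, -0.536], "gripper": -0.6, "delta_rot": [0, 0, 0]}
  ]
}}

```text
clock: 7.38
tool_pos: [0.4867, 0.4432, 0.1221]
eef_rot: [0.729, 0.684, -0.002, 0.001]
contact_force: [-6.3, -5.6, 10.3]
opening: 0.338
```

{"name": "play_rows", "arguments": {
  "commands": [
    {"travel": [0, 0, 0], "gripper": 0, "delta_rot": [0, 0, 0]},
    {"travel": [0, 0, 0], "gripper": 0.1, "delta_rot": [0, 0, 0]},
    {"travel": [0, 0, 0], "gripper": 0.1, "delta_rot": [0, 0, 0]},
    {"travel": [0, 0, -0.2], "gripper": 0.1, "delta_rot": [0, 0, 0]},
    {"travel": [0, 0, -0.5], "gripper": 0.4, "delta_rot": [0, 0, 0]},
    {"travel": [0, 0, -0.6], "gripper": 0.72, "delta_rot": [0, 0, 0]},
    {"travel": [-0.3, 0, -0.6], "gripper": 0.72, "delta_rot": [0, 0, 0]},
    {"travel": [-0.6, 0, -0.6], "gripper": 0.72, "delta_rot": [0, 0, 0]},
    {"travel": [-0.65, 0, -0.6], "gripper": 0.72, "delta_rot": [0, 0, 0]},
    {"travel": [-0.65, 0, -0.6], "gripper": 0.72, "delta_rot": [0, 0, 0]}
  ]
}}

```text
clock: 8.62
tool_pos: [0.4819, 0.3482, 0.2108]
eef_rot: [0.729, 0.684, 0.0, -0.0]
contact_force: [-0.0, 0.6, 1.0]
opening: 0.86
```

```bash
python3 - <<'E'
from look import *
st=r.get_state();print(st["tool_pos"].round(4),st["eef_rot"].round(4))
s=pts("side",["bar_knob","dish"]); save(s,"side2.png",(220,80,400,215),4)
# bar angle from rod cloud
P=cloud(s);m=(abs(P[...,0]-.48)<.16)&(P[...,1]>.33)&(P[...,1]<.55)&(P[...,2]>.06)&(P[...,2]<.15)
print(np.c_[P[m]][::15].round(3))
E
```

```text
[0.4819 0.3482 0.2108] [ 7.293e-01  6.842e-01  0.000e+00 -2.000e-04]
bar_knob 0.73 [294.4 123.5] [0.478 0.431 0.138]
dish 0.77 [305.2 148. ] [0.502 0.528 0.005]
dish 0.59 [295.  171.1] [0.484 0.336 0.035]
dish 0.55 [261.9 168.5] [0.387 0.348 0.037]
dish 0.46 [265.1 155.6] [0.392 0.387 0.055]
[[0.473 0.434 0.149]
 [0.488 0.43  0.148]
 [0.499 0.432 0.144]
 [0.478 0.431 0.138]
 [0.493 0.433 0.134]
 [0.485 0.42  0.134]
 [0.356 0.431 0.118]
 [0.348 0.425 0.118]
 [0.391 0.432 0.114]
 [0.436 0.428 0.117]
 [0.482 0.417 0.122]
 [0.377 0.425 0.115]
 [0.422 0.425 0.115]
 [0.466 0.426 0.115]
 [0.514 0.417 0.119]
 [0.558 0.418 0.119]
 [0.391 0.427 0.11 ]
 [0.437 0.422 0.113]
 [0.481 0.419 0.115]
 [0.525 0.419 0.115]
 [0.572 0.419 0.115]
 [0.616 0.422 0.114]
 [0.499 0.419 0.112]
 [0.543 0.414 0.114]
 [0.587 0.414 0.115]
 [0.343 0.426 0.104]
 [0.607 0.41  0.113]
 [0.344 0.421 0.1  ]
 [0.619 0.411 0.1  ]
 [0.344 0.414 0.087]
 [0.619 0.401 0.089]
 [0.343 0.41  0.073]
 [0.619 0.393 0.076]
 [0.34  0.402 0.06 ]
 [0.622 0.384 0.065]]
```

View pics/side2.png

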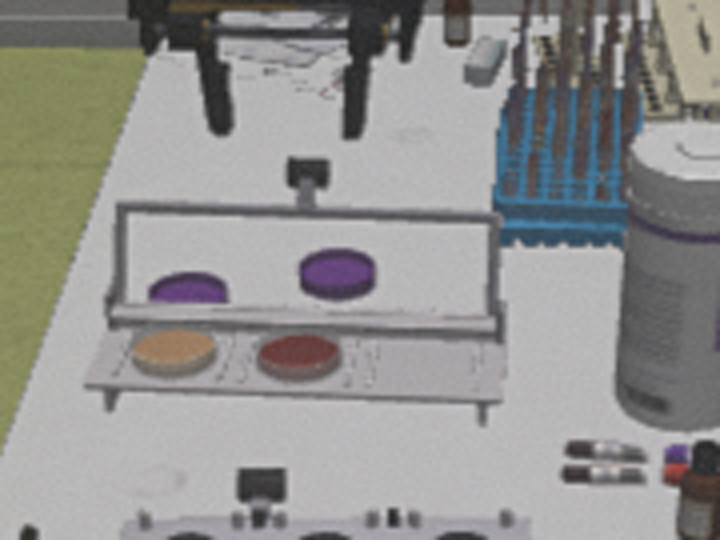

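Bar is up and back at about 2.08 rad, with its knob at crop (307,172). Only the orange dish (175,352) and the red dish (300,352) are in the rack.

{"name": "play_rows", "arguments": {
  "commands": [
    {"travel": [0, 0, 0.25], "gripper": 0.72, "delta_rot": [0, 0, 0]},
    {"travel": [0, 0, 0.5], "gripper": 0.72, "delta_rot": [0, 0, 0]},
    {"travel": [0.006, -0.007, 0.75], "gripper": 0.72, "delta_rot": [0, 0, 0]},
    {"travel": [0.006, -0.007, 0.9], "gripper": 0.72, "delta_rot": [0, 0, 0]},
    {"travel": [0.006, -0.007, 1.0], "gripper": 0.72, "delta_rot": [0, 0, 0]},
    {"travel": [0.006, -0.007, 1.0], "gripper": 0.72, "delta_rot": [0, 0, 0]}
  ]
}}

```text
clock: 9.52
tool_pos: [0.4802, 0.3496, 0.0602]
eef_rot: [0.729, 0.685, -0.001, -0.0]
contact_force: [-0.2, -0.1, -0.1]
opening: 0.858
```

{"name": "play_rows", "arguments": {
  "commands": [
    {"travel": [0, 0, 0.08], "gripper": 0.72, "delta_rot": [0, 0, 0]},
    {"travel": [0, 0, 0.15], "gripper": 0.72, "delta_rot": [0, 0, 0]},
    {"travel": [0, 0, 0.165], "gripper": 0.72, "delta_rot": [0, 0, 0]},
    {"travel": [0, 0, 0.165], "gripper": 0.72, "delta_rot": [0, 0, 0]},
    {"travel": [0, 0, 0.165], "gripper": 0.4, "delta_rot": [0, 0, 0]},
    {"travel": [0, 0, 0.165], "gripper": 0.3, "delta_rot": [0, 0, 0]},
    {"travel": [0, 0, 0.165], "gripper": 0.3, "delta_rot": [0, 0, 0]},
    {"travel": [0, 0, 0.165], "gripper": 0.3, "delta_rot": [0, 0, 0]}
  ],
  "force": 12
}}

```text
clock: 10.52
tool_pos: [0.481, 0.3492, 0.0367]
eef_rot: [0.729, 0.684, 0.0, 0.0]
contact_force: [0.3, 0.4, 2.4]
opening: 0.716
```

{"name": "play_rows", "arguments": {
  "commands": [
    {"travel": [-0.07, 0, 0], "gripper": 0.3, "delta_rot": [0, 0, 0]},
    {"travel": [-0.14, 0, 0], "gripper": 0.3, "delta_rot": [0, 0, 0]},
    {"travel": [-0.21, 0, 0], "gripper": 0.3, "delta_rot": [0, 0, 0]},
    {"travel": [-0.27, 0, 0], "gripper": 0.3, "delta_rot": [0, 0, 0]},
    {"travel": [-0.27, 0, -0.05], "gripper": 0.3, "delta_rot": [0, 0, 0]},
    {"travel": [-0.27, 0, -0.2], "gripper": 0.3, "delta_rot": [0, 0, 0]},
    {"travel": [-0.27, 0, -0.4], "gripper": 0.3, "delta_rot": [0, 0, 0]},
    {"travel": [-0.27, 0, -0.6], "gripper": 0.3, "delta_rot": [0, 0, 0]},
    {"travel": [-0.27, 0, -0.6], "gripper": 0.3, "delta_rot": [0, 0, 0]}
  ]
}}

```text
clock: 11.65
tool_pos: [0.4791, 0.3091, 0.1282]
eef_rot: [0.729, 0.684, 0.002, 0.0]
contact_force: [0.5, -0.6, 0.0]
opening: 0.718
```

{"name": "play_rows", "arguments": {
  "commands": [
    {"travel": [-0.2, 0.2, 0], "gripper": 0.3, "delta_rot": [0, 0, -0.026]},
    {"travel": [-0.4, 0.4, 0], "gripper": 0.3, "delta_rot": [0, 0, -0.026]},
    {"travel": [-0.6, 0.6, 0], "gripper": 0.3, "delta_rot": [0, 0, -0.026]},
    {"travel": [-0.8, 0.8, 0], "gripper": 0.3, "delta_rot": [0, 0, -0.026]},
    {"travel": [-0.9, 0.85, 0], "gripper": 0.3, "delta_rot": [0, 0, -0.026]},
    {"travel": [-0.9, 0.85, 0], "gripper": 0.3, "delta_rot": [0, 0, -0.026]}
  ]
}}

```text
clock: 12.4
tool_pos: [0.596, 0.1647, 0.1253]
eef_rot: [0.701, 0.713, -0.001, -0.0]
contact_force: [0.9, 0.6, -1.6]
opening: 0.72
```

{"name": "play_rows", "arguments": {
  "commands": [
    {"travel": [-0.2, 0.007, 0], "gripper": 0.3, "delta_rot": [0, 0, 0]},
    {"travel": [-0.365, 0.007, 0.1], "gripper": 0.3, "delta_rot": [0, 0, 0]},
    {"travel": [-0.365, 0.007, 0.3], "gripper": 0.3, "delta_rot": [0, 0, 0]},
    {"travel": [-0.365, 0.007, 0.35], "gripper": 0.3, "delta_rot": [0, 0, 0]},
    {"travel": [-0.365, 0.007, 0.35], "gripper": 0.3, "delta_rot": [0, 0, 0]}
  ]
}}

```text
clock: 13.02
tool_pos: [0.5981, 0.1122, 0.0733]
eef_rot: [0.7, 0.714, -0.0, -0.001]
contact_force: [-0.1, 0.7, -0.2]
opening: 0.716
```

```bash
python3 - <<'E'
from look import *
st=r.get_state();print(st["tool_pos"].round(4),st["eef_rot"].round(4))
s=snap("side"); save(s,"side3.png",(210,150,410,290),4)
E
```

```text
[0.5981 0.1122 0.0733] [ 6.999e-01  7.142e-01 -4.000e-04 -7.000e-04]
```

View pics/side3.png

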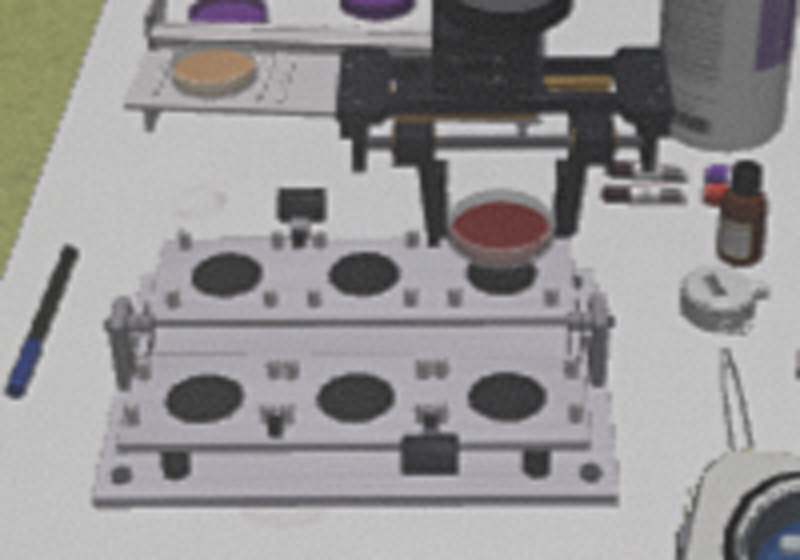

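The red dish hangs centred over the far nest at (500,270). Lower it and release.

{"name": "play_rows", "arguments": {
  "commands": [
    {"travel": [-0.014, 0, 0.05], "gripper": 0.3, "delta_rot": [0, 0, 0]},
    {"travel": [-0.014, 0, 0.1], "gripper": 0.3, "delta_rot": [0, 0, 0]},
    {"travel": [-0.014, 0, 0.15], "gripper": 0.3, "delta_rot": [0, 0, 0]},
    {"travel": [-0.014, 0, 0.172], "gripper": 0.3, "delta_rot": [0, 0, 0]},
    {"travel": [-0.014, 0, 0.172], "gripper": 0.3, "delta_rot": [0, 0, 0]},
    {"travel": [-0.014, 0, 0.172], "gripper": 0.55, "delta_rot": [0, 0, 0]},
    {"travel": [-0.014, 0, 0.172], "gripper": 0.7, "delta_rot": [0, 0, 0]},
    {"travel": [-0.014, 0, 0.172], "gripper": 0.72, "delta_rot": [0, 0, 0]},
    {"travel": [-0.014, 0, 0], "gripper": 0.72, "delta_rot": [0, 0, 0]},
    {"travel": [-0.014, 0, -0.3], "gripper": 0.72, "delta_rot": [0, 0, 0]},
    {"travel": [-0.014, 0, -0.5], "gripper": 0.72, "delta_rot": [0, 0, 0]},
    {"travel": [-0.014, 0, -0.6], "gripper": 0.72, "delta_rot": [0, 0, 0]}
  ]
}}

```text
clock: 14.58
tool_pos: [0.5997, 0.1093, 0.1656]
eef_rot: [0.701, 0.714, 0.001, 0.001]
contact_force: [0.5, -1.0, 0.2]
opening: 0.861
```

{"name": "play_rows", "arguments": {
  "commands": [
    {"travel": [0.25, -0.25, 0], "gripper": 0.72, "delta_rot": [0, 0, 0.026]},
    {"travel": [0.5, -0.5, 0], "gripper": 0.72, "delta_rot": [0, 0, 0.026]},
    {"travel": [0.75, -0.75, 0], "gripper": 0.72, "delta_rot": [0, 0, 0.026]},
    {"travel": [0.95, -0.95, 0], "gripper": 0.72, "delta_rot": [0, 0, 0.026]},
    {"travel": [0.95, -0.95, 0], "gripper": 0.72, "delta_rot": [0, 0, 0.026]}
  ]
}}

```text
clock: 15.2
tool_pos: [0.4507, 0.252, 0.1637]
eef_rot: [0.727, 0.687, -0.0, -0.001]
contact_force: [0.6, -0.8, -1.0]
opening: 0.861
```

```bash
cat > col.py <<'E'
from look import *
# coloured media of the dishes seen by a camera: centre of ellipse on plane z
def media(n,zr=.036,zo=.036,zmin=.0):
    s=snap(n); hsv=cv2.cvtColor(s["color"],cv2.COLOR_RGB2HSV); hu,sa=hsv[...,0].astype(int),hsv[...,1]; P=cloud(s)
    ok=(P[...,0]>.3)&(P[...,0]<.68)&(P[...,1]>-.27)&(P[...,1]<.42)&(P[...,2]<.08)
    for c,m,z in[("red",((hu<8)|(hu>172))&(sa>80),zr),("orange",(hu>9)&(hu<20)&(sa>60),zo)]:
        k,l,st,ce=cv2.connectedComponentsWithStats((m&ok).astype(np.uint8))
        for i in range(1,k):
            if st[i,4]>60:
                v,u=np.nonzero(l==i); W=np.array([at_z(s,a,b,z) for a,b in zip(u,v)])
                print(n,c,st[i,4],ce[i].round(1),"mid",((W.min(0)+W.max(0))/2).round(4),"size",(W.max(0)-W.min(0)).round(3)[:2],"depthz",np.nanmedian(P[l==i][:,2]).round(4))
    return s
E
python3 - <<'E'
from col import *
st=r.get_state();print(st["tool_pos"].round(4),st["eef_rot"].round(4))
media("side",.046,.036);media("top",.046,.036)
E
```

```text
[0.4507 0.252  0.1637] [ 7.265e-01  6.872e-01 -5.000e-04 -1.100e-03]
side red 207 [334.9 215.5] mid [0.5977 0.1137 0.046 ] size [0.054 0.044] depthz 0.0458
side orange 121 [263.  166.3] mid [0.3878 0.3619 0.036 ] size [0.053 0.045] depthz 0.0362
top red 311 [334.5 193.3] mid [0.5979 0.1078 0.046 ] size [0.053 0.053] depthz 0.0457
top orange 157 [242.2 272.2] mid [0.3825 0.3531 0.036 ] size [0.041 0.044] depthz 0.0358
```

{"name": "play_rows", "arguments": {
  "commands": [
    {"travel": [0.3, -0.2, 0], "gripper": 0.72, "delta_rot": [0, 0, 0]},
    {"travel": [0.5, -0.4, 0.1], "gripper": 0.72, "delta_rot": [0, 0, 0]},
    {"travel": [0.658, -0.454, 0.3], "gripper": 0.72, "delta_rot": [0, 0, 0]},
    {"travel": [0.658, -0.454, 0.55], "gripper": 0.72, "delta_rot": [0, 0, 0]},
    {"travel": [0.658, -0.454, 0.65], "gripper": 0.72, "delta_rot": [0, 0, 0]},
    {"travel": [0.658, -0.454, 0.68], "gripper": 0.72, "delta_rot": [0, 0, 0]},
    {"travel": [0.658, -0.454, 0.68], "gripper": 0.72, "delta_rot": [0, 0, 0]}
  ]
}}

```text
clock: 16.18
tool_pos: [0.3931, 0.3514, 0.0623]
eef_rot: [0.73, 0.684, 0.0, 0.0]
contact_force: [0.2, -0.1, 0.7]
opening: 0.86
```

{"name": "play_rows", "arguments": {
  "commands": [
    {"travel": [0.02, -0.03, 0], "gripper": 0.72, "delta_rot": [0, 0, 0]},
    {"travel": [0.02, -0.03, 0.1], "gripper": 0.72, "delta_rot": [0, 0, 0]},
    {"travel": [0.02, -0.03, 0.172], "gripper": 0.72, "delta_rot": [0, 0, 0]},
    {"travel": [0.02, -0.03, 0.172], "gripper": 0.72, "delta_rot": [0, 0, 0]},
    {"travel": [0.02, -0.03, 0.172], "gripper": 0.4, "delta_rot": [0, 0, 0]},
    {"travel": [0.02, -0.03, 0.172], "gripper": 0.3, "delta_rot": [0, 0, 0]},
    {"travel": [0.02, -0.03, 0.172], "gripper": 0.3, "delta_rot": [0, 0, 0]},
    {"travel": [0.02, -0.03, 0.172], "gripper": 0.3, "delta_rot": [0, 0, 0]}
  ]
}}

```text
clock: 17.18
tool_pos: [0.388, 0.355, 0.0362]
eef_rot: [0.729, 0.684, 0.0, 0.0]
contact_force: [-0.2, -0.1, -0.4]
opening: 0.717
```

{"name": "play_rows", "arguments": {
  "commands": [
    {"travel": [-0.07, 0, 0], "gripper": 0.3, "delta_rot": [0, 0, 0]},
    {"travel": [-0.14, 0, 0], "gripper": 0.3, "delta_rot": [0, 0, 0]},
    {"travel": [-0.21, 0, 0], "gripper": 0.3, "delta_rot": [0, 0, 0]},
    {"travel": [-0.27, 0, 0], "gripper": 0.3, "delta_rot": [0, 0, 0]},
    {"travel": [-0.27, 0, -0.05], "gripper": 0.3, "delta_rot": [0, 0, 0]},
    {"travel": [-0.27, 0, -0.2], "gripper": 0.3, "delta_rot": [0, 0, 0]},
    {"travel": [-0.27, 0, -0.4], "gripper": 0.3, "delta_rot": [0, 0, 0]},
    {"travel": [-0.27, 0, -0.6], "gripper": 0.3, "delta_rot": [0, 0, 0]},
    {"travel": [-0.27, 0, -0.6], "gripper": 0.3, "delta_rot": [0, 0, 0]}
  ]
}}

```text
clock: 18.3
tool_pos: [0.3864, 0.3159, 0.1282]
eef_rot: [0.729, 0.684, 0.003, -0.0]
contact_force: [0.5, 0.6, -0.1]
opening: 0.714
```

{"name": "play_rows", "arguments": {
  "commands": [
    {"travel": [-0.25, 0.1, 0], "gripper": 0.3, "delta_rot": [0, 0, -0.026]},
    {"travel": [-0.5, 0.2, 0], "gripper": 0.3, "delta_rot": [0, 0, -0.026]},
    {"travel": [-0.75, 0.3, 0], "gripper": 0.3, "delta_rot": [0, 0, -0.026]},
    {"travel": [-1, 0.377, 0], "gripper": 0.3, "delta_rot": [0, 0, -0.026]},
    {"travel": [-1, 0.377, 0], "gripper": 0.3, "delta_rot": [0, 0, -0.026]},
    {"travel": [-1, 0.377, 0], "gripper": 0.3, "delta_rot": [0, 0, -0.026]}
  ]
}}

```text
clock: 19.05
tool_pos: [0.4321, 0.1621, 0.1257]
eef_rot: [0.7, 0.714, 0.0, -0.0]
contact_force: [-1.0, 0.5, 0.4]
opening: 0.713
```

{"name": "play_rows", "arguments": {
  "commands": [
    {"travel": [-0.2, -0.02, 0], "gripper": 0.3, "delta_rot": [0, 0, 0]},
    {"travel": [-0.372, -0.02, 0.1], "gripper": 0.3, "delta_rot": [0, 0, 0]},
    {"travel": [-0.372, -0.02, 0.3], "gripper": 0.3, "delta_rot": [0, 0, 0]},
    {"travel": [-0.372, -0.02, 0.34], "gripper": 0.3, "delta_rot": [0, 0, 0]},
    {"travel": [-0.372, -0.02, 0.34], "gripper": 0.3, "delta_rot": [0, 0, 0]},
    {"travel": [-0.372, -0.02, 0.34], "gripper": 0.3, "delta_rot": [0, 0, 0]}
  ]
}}

```text
clock: 19.8
tool_pos: [0.4307, 0.1064, 0.0757]
eef_rot: [0.7, 0.714, 0.001, 0.0]
contact_force: [0.6, 0.7, -0.4]
opening: 0.718
```

Down .029 → 0.19.

{"name": "play_rows", "arguments": {
  "commands": [
    {"travel": [0, 0, 0.05], "gripper": 0.3, "delta_rot": [0, 0, 0]},
    {"travel": [0, 0, 0.1], "gripper": 0.3, "delta_rot": [0, 0, 0]},
    {"travel": [0, 0, 0.15], "gripper": 0.3, "delta_rot": [0, 0, 0]},
    {"travel": [0, 0, 0.19], "gripper": 0.3, "delta_rot": [0, 0, 0]},
    {"travel": [0, 0, 0.19], "gripper": 0.3, "delta_rot": [0, 0, 0]},
    {"travel": [0, 0, 0.19], "gripper": 0.55, "delta_rot": [0, 0, 0]},
    {"travel": [0, 0, 0.19], "gripper": 0.7, "delta_rot": [0, 0, 0]},
    {"travel": [0, 0, 0.19], "gripper": 0.72, "delta_rot": [0, 0, 0]},
    {"travel": [0, 0, 0], "gripper": 0.72, "delta_rot": [0, 0, 0]},
    {"travel": [0, 0, -0.3], "gripper": 0.5, "delta_rot": [0, 0, 0]},
    {"travel": [0, 0, -0.5], "gripper": 0.2, "delta_rot": [0, 0, 0]},
    {"travel": [0, 0, -0.5], "gripper": 0, "delta_rot": [0, 0, 0]}
  ]
}}

```text
clock: 21.3
tool_pos: [0.4315, 0.1056, 0.1518]
eef_rot: [0.701, 0.713, 0.002, 0.001]
contact_force: [0.5, 0.4, -0.3]
opening: 0.551
```

{"name": "play_rows", "arguments": {
  "commands": [
    {"travel": [-0.25, 0.2, 0], "gripper": 0, "delta_rot": [0, 0, 0]},
    {"travel": [-0.5, 0.4, 0], "gripper": 0, "delta_rot": [0, 0, 0]},
    {"travel": [-0.75, 0.6, 0], "gripper": 0, "delta_rot": [0, 0, 0]},
    {"travel": [-1, 0.833, 0], "gripper": 0, "delta_rot": [0, 0, 0]},
    {"travel": [-1, 0.833, 0], "gripper": 0, "delta_rot": [0, 0, 0]},
    {"travel": [-1, 0.833, 0], "gripper": 0, "delta_rot": [0, 0, 0]}
  ]
}}

```text
clock: 22.05
tool_pos: [0.5569, -0.0416, 0.1488]
eef_rot: [0.7, 0.714, -0.001, -0.001]
contact_force: [-0.5, 0.2, 0.3]
opening: 0.503
```

```bash
python3 - <<'E'
from col import *
st=r.get_state();print(st["tool_pos"].round(4),st["eef_rot"].round(4))
s=media("top",.046,.046); save(s,"top4.png",(220,160,460,310),3)
E
```

```text
[ 0.5569 -0.0416  0.1488] [ 7.003e-01  7.138e-01 -7.000e-04 -9.000e-04]
top red 312 [334.5 193.3] mid [0.5979 0.1078 0.046 ] size [0.053 0.053] depthz 0.0457
top orange 349 [335.3 254.6] mid [0.4298 0.1046 0.046 ] size [0.057 0.055] depthz 0.0461
```

View pics/top4.png

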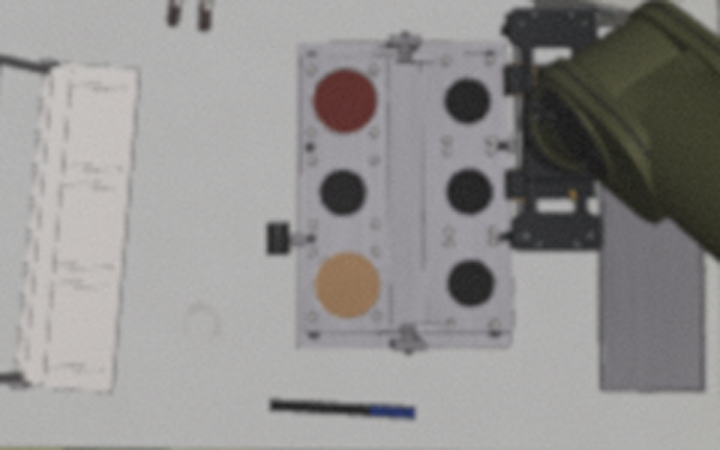

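Red (345,100) and orange (348,285) sit in the end nests of leaf_a, and the rack is empty.

{"name": "play_rows", "arguments": {
  "commands": [
    {"travel": [-0.171, 0.017, 0], "gripper": 0, "delta_rot": [0, 0, 0]},
    {"travel": [-0.171, 0.017, 0.15], "gripper": 0, "delta_rot": [0, 0, 0]},
    {"travel": [-0.171, 0.017, 0.4], "gripper": 0, "delta_rot": [0, 0, 0]},
    {"travel": [-0.171, 0.017, 0.6], "gripper": 0, "delta_rot": [0, 0, 0]},
    {"travel": [-0.171, 0.017, 0.765], "gripper": 0, "delta_rot": [0, 0, 0]},
    {"travel": [-0.171, 0.017, 0.765], "gripper": 0, "delta_rot": [0, 0, 0]},
    {"travel": [-0.171, 0.017, 0.765], "gripper": -0.5, "delta_rot": [0, 0, 0]},
    {"travel": [-0.171, 0.017, 0.765], "gripper": -0.6, "delta_rot": [0, 0, 0]},
    {"travel": [-0.171, 0.017, 0.765], "gripper": -0.6, "delta_rot": [0, 0, 0]},
    {"travel": [-0.171, 0.017, 0.765], "gripper": -0.6, "delta_rot": [0, 0, 0]}
  ],
  "force": 25
}}

```text
clock: 23.35
tool_pos: [0.5605, -0.0672, 0.0356]
eef_rot: [0.7, 0.714, 0.0, -0.001]
contact_force: [-3.6, 2.8, 1.1]
opening: 0.335
```

{"name": "play_rows", "arguments": {
  "commands": [
    {"travel": [0.016, 0, -0.156], "gripper": -0.6, "delta_rot": [0, 0, 0]},
    {"travel": [0.062, 0, -0.306], "gripper": -0.6, "delta_rot": [0, 0, 0]},
    {"travel": [0.137, 0, -0.444], "gripper": -0.6, "delta_rot": [0, 0, 0]},
    {"travel": [0.239, 0, -0.565], "gripper": -0.6, "delta_rot": [0, 0, 0]},
    {"travel": [0.362, 0, -0.662], "gripper": -0.6, "delta_rot": [0, 0, 0]},
    {"travel": [0.502, 0, -0.734], "gripper": -0.6, "delta_rot": [0, 0, 0]},
    {"travel": [0.653, 0, -0.776], "gripper": -0.6, "delta_rot": [0, 0, 0]},
    {"travel": [0.787, 0, -0.787], "gripper": -0.6, "delta_rot": [0, 0, 0]},
    {"travel": [0.787, 0, -0.787], "gripper": -0.6, "delta_rot": [0, 0, 0]},
    {"travel": [0.787, 0, -0.787], "gripper": -0.6, "delta_rot": [0, 0, 0]}
  ]
}}

```text
clock: 24.6
tool_pos: [0.5581, 0.0519, 0.1538]
eef_rot: [0.7, 0.714, 0.0, -0.001]
contact_force: [-5.9, 2.0, 0.9]
opening: 0.334
```

```bash
python3 - <<'E'
from look import *
st=r.get_state();print(st["tool_pos"].round(4),st["eef_rot"].round(4),st["contact_force"].round(1))
s=snap("side"); save(s,"side5.png",(210,130,410,290),3.5)
P=cloud(s); m=(abs(P[...,0]-.62)<.02)&(P[...,1]>-.08)&(P[...,1]<.08)&(P[...,2]>.06)&(P[...,2]<.16); print(P[m][::8].round(3))
E
```

```text
[0.5581 0.0519 0.1538] [ 7.000e-01  7.141e-01  1.000e-04 -8.000e-04] [-5.9  2.   0.9]
[[0.601 0.047 0.146]
 [0.618 0.047 0.146]
 [0.635 0.045 0.147]
 [0.614 0.04  0.148]
 [0.631 0.043 0.146]
 [0.607 0.042 0.144]
 [0.625 0.043 0.143]
 [0.601 0.041 0.142]
 [0.62  0.044 0.14 ]
 [0.638 0.043 0.141]
 [0.614 0.04  0.14 ]
 [0.633 0.042 0.139]
 [0.609 0.042 0.136]
 [0.627 0.04  0.137]
 [0.603 0.041 0.134]
 [0.62  0.04  0.135]
 [0.638 0.042 0.133]
 [0.616 0.041 0.131]
 [0.634 0.042 0.13 ]
 [0.612 0.038 0.131]
 [0.63  0.043 0.127]
 [0.607 0.041 0.126]
 [0.625 0.041 0.126]
 [0.603 0.042 0.122]
 [0.621 0.038 0.125]
 [0.601 0.038 0.122]
 [0.619 0.04  0.121]
 [0.636 0.04  0.121]
 [0.614 0.041 0.117]
 [0.632 0.041 0.118]
 [0.61  0.037 0.117]
 [0.627 0.039 0.116]
 [0.605 0.038 0.114]
 [0.623 0.038 0.114]
 [0.601 0.04  0.11 ]
 [0.619 0.039 0.111]
 [0.637 0.039 0.111]
 [0.614 0.039 0.108]
 [0.632 0.041 0.106]
 [0.61  0.038 0.105]
 [0.628 0.041 0.103]
 [0.606 0.038 0.103]
 [0.623 0.038 0.103]
 [0.601 0.039 0.099]
 [0.619 0.038 0.1  ]
 [0.637 0.038 0.1  ]
 [0.615 0.037 0.098]
 [0.633 0.038 0.097]
 [0.61  0.041 0.092]
 [0.628 0.037 0.095]
 [0.606 0.038 0.091]
 [0.624 0.04  0.09 ]
 [0.601 0.038 0.088]
 [0.619 0.039 0.088]
 [0.637 0.037 0.09 ]
 [0.615 0.039 0.085]
 [0.633 0.039 0.085]
 [0.61  0.037 0.084]
 [0.628 0.038 0.083]
 [0.606 0.04  0.079]
 [0.624 0.038 0.08 ]
 [0.601 0.036 0.078]
 [0.62  0.038 0.077]
 [0.638 0.039 0.077]
 [0.615 0.039 0.074]
 [0.633 0.039 0.074]
 [0.613 0.039 0.07 ]
 [0.631 0.039 0.071]
 [0.611 0.037 0.069]
 [0.629 0.041 0.066]]
```

View pics/side5.png

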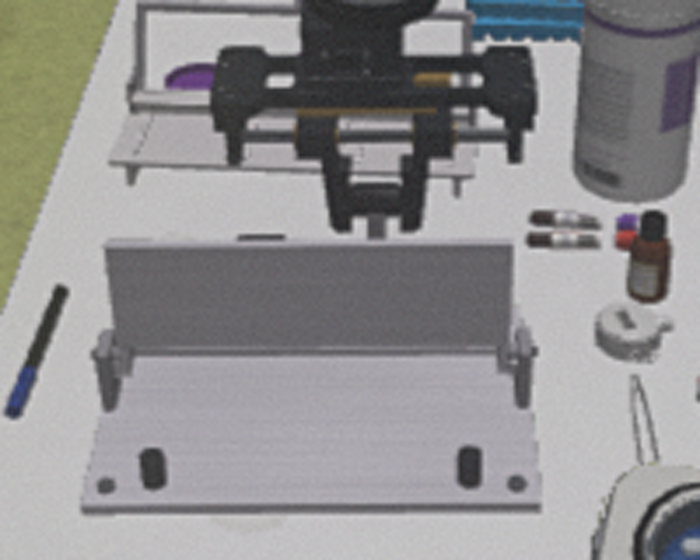

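Leaf_b stands upright in the grip. Regrip and carry on over.

{"name": "play_rows", "arguments": {
  "commands": [
    {"travel": [0, 0, 0], "gripper": -0.2, "delta_rot": [0, 0, 0]},
    {"travel": [0, 0, 0], "gripper": -0.1, "delta_rot": [0, 0, 0]},
    {"travel": [0, 0, 0], "gripper": -0.1, "delta_rot": [0, 0, 0]},
    {"travel": [0, 0, 0], "gripper": -0.6, "delta_rot": [0, 0, 0]},
    {"travel": [0, 0, 0], "gripper": -0.6, "delta_rot": [0, 0, 0]},
    {"travel": [0, 0, 0], "gripper": -0.6, "delta_rot": [0, 0, 0]}
  ]
}}

```text
clock: 25.4
tool_pos: [0.5581, 0.0501, 0.1534]
eef_rot: [0.7, 0.714, -0.001, -0.0]
contact_force: [-4.4, 0.3, 3.9]
opening: 0.337
```

{"name": "play_rows", "arguments": {
  "commands": [
    {"travel": [0.156, 0, 0.016], "gripper": -0.6, "delta_rot": [0, 0, 0]},
    {"travel": [0.306, 0, 0.062], "gripper": -0.6, "delta_rot": [0, 0, 0]},
    {"travel": [0.444, 0, 0.137], "gripper": -0.6, "delta_rot": [0, 0, 0]},
    {"travel": [0.565, 0, 0.239], "gripper": -0.6, "delta_rot": [0, 0, 0]},
    {"travel": [0.662, 0, 0.362], "gripper": -0.6, "delta_rot": [0, 0, 0]},
    {"travel": [0.734, 0, 0.502], "gripper": -0.6, "delta_rot": [0, 0, 0]},
    {"travel": [0.776, 0, 0.653], "gripper": -0.6, "delta_rot": [0, 0, 0]},
    {"travel": [0.787, 0, 0.75], "gripper": -0.6, "delta_rot": [0, 0, 0]},
    {"travel": [0.787, 0, 0.8], "gripper": -0.6, "delta_rot": [0, 0, 0]},
    {"travel": [0.787, 0, 0.81], "gripper": -0.6, "delta_rot": [0, 0, 0]},
    {"travel": [0.787, 0, 0.81], "gripper": -0.6, "delta_rot": [0, 0, 0]}
  ]
}}

```text
clock: 26.78
tool_pos: [0.5557, 0.1673, 0.0344]
eef_rot: [0.701, 0.714, -0.001, 0.001]
contact_force: [-10.6, -4.8, 28.8]
opening: 0.336
```

{"name": "play_rows", "arguments": {
  "commands": [
    {"travel": [0, 0, -0.02], "gripper": -0.1, "delta_rot": [0, 0, 0]},
    {"travel": [0, 0, -0.02], "gripper": 0, "delta_rot": [0, 0, 0]},
    {"travel": [0, 0, -0.02], "gripper": 0, "delta_rot": [0, 0, 0]},
    {"travel": [0, 0, -0.2], "gripper": 0, "delta_rot": [0, 0, 0]},
    {"travel": [0, 0, -0.5], "gripper": 0, "delta_rot": [0, 0, 0]},
    {"travel": [0.01, -0.3, -0.5], "gripper": 0, "delta_rot": [0, 0, 0]},
    {"travel": [0.01, -0.567, -0.5], "gripper": 0, "delta_rot": [0, 0, 0]},
    {"travel": [0.01, -0.567, -0.5], "gripper": 0, "delta_rot": [0, 0, 0]},
    {"travel": [0.01, -0.567, -0.5], "gripper": 0, "delta_rot": [0, 0, 0]}
  ]
}}

```text
clock: 27.9
tool_pos: [0.4729, 0.1686, 0.1068]
eef_rot: [0.701, 0.714, 0.001, 0.0]
contact_force: [0.3, -0.4, -0.1]
opening: 0.499
```

```bash
python3 - <<'E'
from look import *
st=r.get_state();print(st["tool_pos"].round(4),st["eef_rot"].round(4),st["contact_force"].round(1))
s=pts("side",["leaf_a_knob","leaf_b_knob"]); save(s,"side6.png",(210,130,410,290),3.5)
E
```

```text
[0.4729 0.1686 0.1068] [7.007e-01 7.135e-01 8.000e-04 3.000e-04] [ 0.3 -0.4 -0.1]
leaf_a_knob 0.82 [285.8 199.6] [0.474 0.161 0.058]
leaf_a_knob 0.74 [393.6 229.3] [0.743 0.101 0.015]
leaf_b_knob 0.57 [316.9 203. ] [0.553 0.136 0.067]
```

View pics/side6.png

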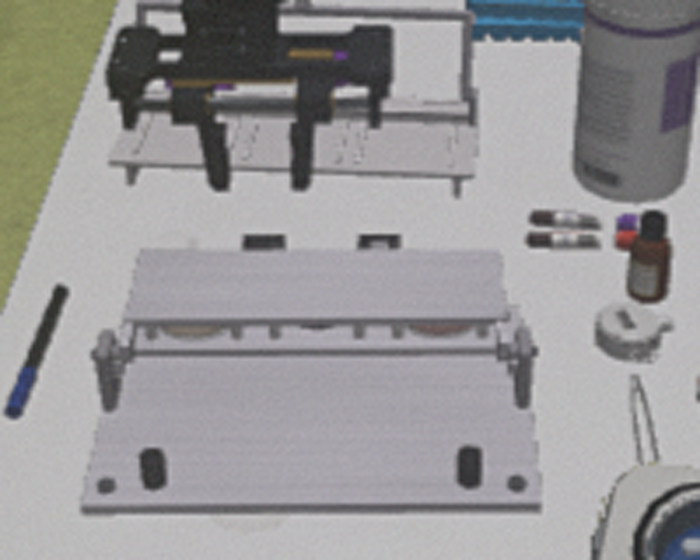

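Closed flat, knobs side by side at (264,242) and (380,242). Grip leaf_a's knob.

{"name": "play_rows", "arguments": {
  "commands": [
    {"travel": [-0.01, -0.007, 0.1], "gripper": 0, "delta_rot": [0, 0, 0]},
    {"travel": [-0.01, -0.007, 0.3], "gripper": 0, "delta_rot": [0, 0, 0]},
    {"travel": [-0.01, -0.007, 0.45], "gripper": 0, "delta_rot": [0, 0, 0]},
    {"travel": [-0.01, -0.007, 0.485], "gripper": 0, "delta_rot": [0, 0, 0]},
    {"travel": [-0.01, -0.007, 0.485], "gripper": 0, "delta_rot": [0, 0, 0]},
    {"travel": [-0.01, -0.007, 0.485], "gripper": -0.5, "delta_rot": [0, 0, 0]},
    {"travel": [-0.01, -0.007, 0.485], "gripper": -0.6, "delta_rot": [0, 0, 0]},
    {"travel": [-0.01, -0.007, 0.485], "gripper": -0.6, "delta_rot": [0, 0, 0]},
    {"travel": [-0.01, -0.007, 0.485], "gripper": -0.6, "delta_rot": [0, 0, 0]}
  ],
  "force": 40
}}

```text
clock: 29.18
tool_pos: [0.4715, 0.1668, 0.0347]
eef_rot: [0.701, 0.713, 0.001, 0.0]
contact_force: [2.2, -0.2, 6.3]
opening: 0.335
```

{"name": "play_rows", "arguments": {
  "commands": [
    {"travel": [-0.016, 0, -0.156], "gripper": -0.6, "delta_rot": [0, 0, 0]},
    {"travel": [-0.062, 0, -0.306], "gripper": -0.6, "delta_rot": [0, 0, 0]},
    {"travel": [-0.137, 0, -0.444], "gripper": -0.6, "delta_rot": [0, 0, 0]},
    {"travel": [-0.239, 0, -0.565], "gripper": -0.6, "delta_rot": [0, 0, 0]},
    {"travel": [-0.362, 0, -0.662], "gripper": -0.6, "delta_rot": [0, 0, 0]},
    {"travel": [-0.502, 0, -0.734], "gripper": -0.6, "delta_rot": [0, 0, 0]},
    {"travel": [-0.653, 0, -0.776], "gripper": -0.6, "delta_rot": [0, 0, 0]},
    {"travel": [-0.787, 0, -0.787], "gripper": -0.6, "delta_rot": [0, 0, 0]},
    {"travel": [-0.787, 0, -0.787], "gripper": -0.6, "delta_rot": [0, 0, 0]},
    {"travel": [-0.787, 0, -0.787], "gripper": -0.6, "delta_rot": [0, 0, 0]}
  ]
}}

```text
clock: 30.42
tool_pos: [0.4739, 0.0496, 0.1531]
eef_rot: [0.7, 0.714, 0.002, 0.0]
contact_force: [1.0, 0.6, 7.6]
opening: 0.33
```

```bash
python3 - <<'E'
from look import *
st=r.get_state();print(st["tool_pos"].round(4),st["eef_rot"].round(4),st["contact_force"].round(1))
s=snap("side"); save(s,"side7.png",(210,130,410,290),3.5)
E
```

```text
[0.4739 0.0496 0.1531] [7.004e-01 7.138e-01 1.800e-03 5.000e-04] [1.  0.6 7.6]
```

View pics/side7.png

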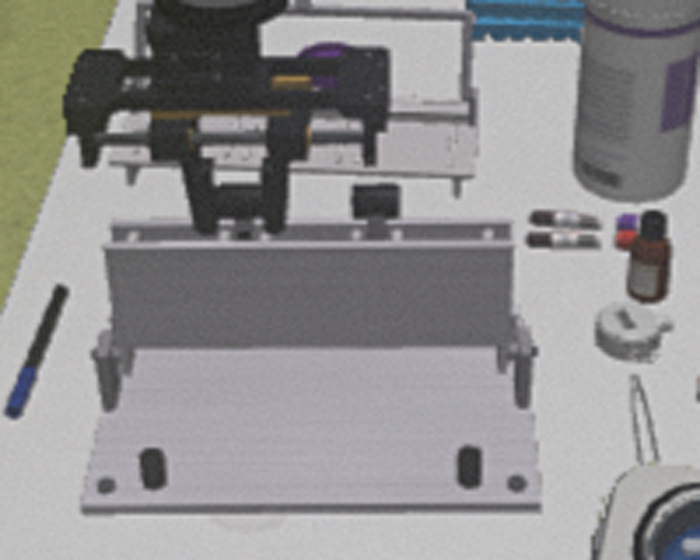

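The pair stands upright together with the knobs level, (240,200) and (377,200). Regrip and go on.

{"name": "play_rows", "arguments": {
  "commands": [
    {"travel": [0, 0, 0], "gripper": -0.2, "delta_rot": [0, 0, 0]},
    {"travel": [0, 0, 0], "gripper": -0.1, "delta_rot": [0, 0, 0]},
    {"travel": [0, 0, 0], "gripper": -0.1, "delta_rot": [0, 0, 0]},
    {"travel": [0, 0, 0], "gripper": -0.6, "delta_rot": [0, 0, 0]},
    {"travel": [0, 0, 0], "gripper": -0.6, "delta_rot": [0, 0, 0]},
    {"travel": [0, 0, 0], "gripper": -0.6, "delta_rot": [0, 0, 0]}
  ]
}}

```text
clock: 31.22
tool_pos: [0.4739, 0.0486, 0.1521]
eef_rot: [0.701, 0.713, 0.001, 0.0]
contact_force: [5.3, -0.7, -4.8]
opening: 0.334
```

{"name": "play_rows", "arguments": {
  "commands": [
    {"travel": [-0.156, 0, 0.016], "gripper": -0.6, "delta_rot": [0, 0, 0]},
    {"travel": [-0.306, 0, 0.062], "gripper": -0.6, "delta_rot": [0, 0, 0]},
    {"travel": [-0.444, 0, 0.137], "gripper": -0.6, "delta_rot": [0, 0, 0]},
    {"travel": [-0.565, 0, 0.239], "gripper": -0.6, "delta_rot": [0, 0, 0]},
    {"travel": [-0.662, 0, 0.362], "gripper": -0.6, "delta_rot": [0, 0, 0]},
    {"travel": [-0.734, 0, 0.502], "gripper": -0.6, "delta_rot": [0, 0, 0]},
    {"travel": [-0.776, 0, 0.653], "gripper": -0.6, "delta_rot": [0, 0, 0]},
    {"travel": [-0.787, 0, 0.74], "gripper": -0.6, "delta_rot": [0, 0, 0]},
    {"travel": [-0.787, 0, 0.785], "gripper": -0.6, "delta_rot": [0, 0, 0]},
    {"travel": [-0.787, 0, 0.795], "gripper": -0.6, "delta_rot": [0, 0, 0]},
    {"travel": [-0.787, 0, 0.795], "gripper": -0.6, "delta_rot": [0, 0, 0]}
  ]
}}

```text
clock: 32.6
tool_pos: [0.4763, -0.0711, 0.033]
eef_rot: [0.701, 0.713, -0.0, 0.002]
contact_force: [4.5, -4.4, 0.0]
opening: 0.327
```

{"name": "play_rows", "arguments": {
  "commands": [
    {"travel": [0.02, 0, 0.02], "gripper": -0.6, "delta_rot": [0, 0, 0]},
    {"travel": [0.02, 0, 0.03], "gripper": -0.6, "delta_rot": [0, 0, 0]},
    {"travel": [0.02, 0, 0.03], "gripper": -0.6, "delta_rot": [0, 0, 0]}
  ]
}}

```text
clock: 32.98
tool_pos: [0.4763, -0.0709, 0.0286]
eef_rot: [0.702, 0.712, -0.002, 0.003]
contact_force: [5.9, -9.0, 0.5]
opening: 0.328
```

```bash
python3 - <<'E'
from look import *
st=r.get_state();print(st["tool_pos"].round(4),st["eef_rot"].round(4),st["contact_force"].round(1))
s=snap("side"); save(s,"side8.png",(210,130,410,290),3.5)
P=cloud(s)
for x in(.42,.6):
    m=(abs(P[...,0]-x)<.02)&(P[...,1]>-.06)&(P[...,1]<.045)&(P[...,2]>.04)&(P[...,2]<.1); q=P[m]; print(np.polyfit(q[:,1],q[:,2],1),q[:,2].mean())
E
```

```text
[ 0.4763 -0.0709  0.0286] [ 0.702   0.7121 -0.0019  0.0029] [ 5.9 -9.   0.5]
[0.28177258 0.0660953 ] 0.05652522566238925
[0.19842833 0.0646249 ] 0.06169438167219506
```

```bash
python3 - <<'E'
from look import *
s=snap("side"); P=cloud(s)
for x in(.41,.45,.55,.61):
    print(x,[(round(y,3),np.round(np.nanmax(P[(abs(P[...,0]-x)<.01)&(abs(P[...,1]-y)<.005)][:,2],initial=-1),3)) for y in np.arange(-.075,.06,.012)])
E
```

```text
0.41 [(np.float64(-0.075), np.float64(0.42)), (np.float64(-0.063), np.float64(0.137)), (np.float64(-0.051), np.float64(0.137)), (np.float64(-0.039), np.float64(0.137)), (np.float64(-0.027), np.float64(0.068)), (np.float64(-0.015), np.float64(-1.0)), (np.float64(-0.003), np.float64(-1.0)), (np.float64(0.009), np.float64(0.069)), (np.float64(0.021), np.float64(-1.0)), (np.float64(0.033), np.float64(-1.0)), (np.float64(0.045), np.float64(-1.0)), (np.float64(0.057), np.float64(-1.0))]
0.45 [(np.float64(-0.075), np.float64(0.318)), (np.float64(-0.063), np.float64(0.084)), (np.float64(-0.051), np.float64(0.009)), (np.float64(-0.039), np.float64(0.071)), (np.float64(-0.027), np.float64(0.04)), (np.float64(-0.015), np.float64(-1.0)), (np.float64(-0.003), np.float64(-1.0)), (np.float64(0.009), np.float64(-1.0)), (np.float64(0.021), np.float64(-1.0)), (np.float64(0.033), np.float64(-1.0)), (np.float64(0.045), np.float64(-1.0)), (np.float64(0.057), np.float64(-1.0))]
0.55 [(np.float64(-0.075), np.float64(0.137)), (np.float64(-0.063), np.float64(0.138)), (np.float64(-0.051), np.float64(0.137)), (np.float64(-0.039), np.float64(0.137)), (np.float64(-0.027), np.float64(0.044)), (np.float64(-0.015), np.float64(0.01)), (np.float64(-0.003), np.float64(-1.0)), (np.float64(0.009), np.float64(-1.0)), (np.float64(0.021), np.float64(-1.0)), (np.float64(0.033), np.float64(-1.0)), (np.float64(0.045), np.float64(-1.0)), (np.float64(0.057), np.float64(-1.0))]
0.61 [(np.float64(-0.075), np.float64(0.003)), (np.float64(-0.063), np.float64(0.004)), (np.float64(-0.051), np.float64(0.045)), (np.float64(-0.039), np.float64(0.071)), (np.float64(-0.027), np.float64(0.071)), (np.float64(-0.015), np.float64(0.071)), (np.float64(-0.003), np.float64(0.07)), (np.float64(0.009), np.float64(0.07)), (np.float64(0.021), np.float64(0.069)), (np.float64(0.033), np.float64(0.068)), (np.float64(0.045), np.float64(-1.0)), (np.float64(0.057), np.float64(-1.0))]
```

View pics/side8.png

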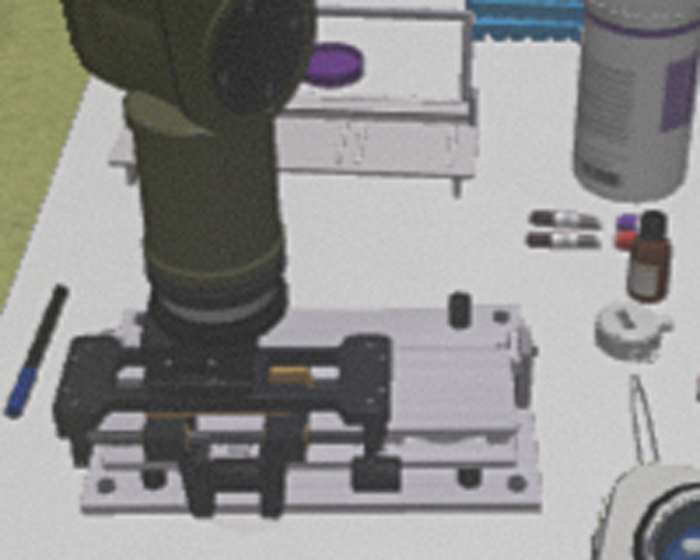

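{"name": "play_rows", "arguments": {
  "commands": [
    {"travel": [0, 0, 0], "gripper": -0.2, "delta_rot": [0, 0, 0]},
    {"travel": [0, 0, 0], "gripper": -0.1, "delta_rot": [0, 0, 0]},
    {"travel": [0.02, 0, -0.02], "gripper": -0.1, "delta_rot": [0, 0, 0]},
    {"travel": [0.02, -0.01, -0.07], "gripper": -0.1, "delta_rot": [0, 0, 0]},
    {"travel": [0.02, -0.01, -0.07], "gripper": -0.1, "delta_rot": [0, 0, 0]},
    {"travel": [0.02, -0.01, -0.07], "gripper": -0.6, "delta_rot": [0, 0, 0]},
    {"travel": [0.02, -0.01, -0.07], "gripper": -0.6, "delta_rot": [0, 0, 0]},
    {"travel": [0.02, -0.01, -0.07], "gripper": -0.6, "delta_rot": [0, 0, 0]},
    {"travel": [0.02, -0.01, -0.04], "gripper": -0.6, "delta_rot": [0, 0, 0]},
    {"travel": [0.02, -0.01, -0.01], "gripper": -0.6, "delta_rot": [0, 0, 0]},
    {"travel": [0.02, -0.01, -0.01], "gripper": -0.6, "delta_rot": [0, 0, 0]}
  ]
}}

```text
clock: 34.45
tool_pos: [0.4763, -0.0631, 0.0331]
eef_rot: [0.7, 0.714, 0.003, 0.003]
contact_force: [0.4, -0.5, 36.2]
opening: 0.337
```

```bash
cat > slope.py <<'E'
from look import *
def slope(n="side",xs=(.55,.64),ys=(-.03,.032),zs=(.06,.08)):
    s=snap(n); P=cloud(s); m=(P[...,0]>xs[0])&(P[...,0]<xs[1])&(P[...,1]>ys[0])&(P[...,1]<ys[1])&(P[...,2]>zs[0])&(P[...,2]<zs[1]); q=P[m]
    a=np.polyfit(q[:,1],q[:,2],1); print(n,len(q),"deg",np.degrees(np.arctan(a[0])).round(2),"z mean",q[:,2].mean().round(4))
    return s
E
python3 - <<'E'
from slope import *
print(r.get_state()["tool_pos"].round(4),r.get_state()["contact_force"].round(1))
slope();slope("top",(.6,.64),(-.04,.032))
E
```

```text
[ 0.4763 -0.0631  0.0331] [ 0.4 -0.5 36.2]
side 608 deg 0.17 z mean 0.066
top 370 deg 1.11 z mean 0.0661
```

{"name": "play_rows", "arguments": {
  "commands": [
    {"travel": [0, 0, -0.02], "gripper": -0.2, "delta_rot": [0, 0, 0]},
    {"travel": [0, 0, -0.02], "gripper": -0.1, "delta_rot": [0, 0, 0]},
    {"travel": [-0.033, -0.01, -0.02], "gripper": -0.1, "delta_rot": [0, 0, 0]},
    {"travel": [-0.033, -0.01, -0.02], "gripper": -0.1, "delta_rot": [0, 0, 0]},
    {"travel": [-0.033, -0.01, -0.02], "gripper": -0.6, "delta_rot": [0, 0, 0]},
    {"travel": [-0.033, -0.01, -0.02], "gripper": -0.6, "delta_rot": [0, 0, 0]},
    {"travel": [-0.033, -0.01, -0.02], "gripper": -0.6, "delta_rot": [0, 0, 0]}
  ]
}}

```text
clock: 35.42
tool_pos: [0.4763, -0.0689, 0.0331]
eef_rot: [0.701, 0.713, 0.003, 0.002]
contact_force: [8.4, -2.6, -1.9]
opening: 0.336
```

{"name": "play_rows", "arguments": {
  "commands": [
    {"travel": [0.016, 0, -0.156], "gripper": -0.6, "delta_rot": [0, 0, 0]},
    {"travel": [0.062, 0, -0.306], "gripper": -0.6, "delta_rot": [0, 0, 0]},
    {"travel": [0.137, 0, -0.444], "gripper": -0.6, "delta_rot": [0, 0, 0]},
    {"travel": [0.239, 0, -0.565], "gripper": -0.6, "delta_rot": [0, 0, 0]},
    {"travel": [0.362, 0, -0.662], "gripper": -0.6, "delta_rot": [0, 0, 0]},
    {"travel": [0.502, 0, -0.734], "gripper": -0.6, "delta_rot": [0, 0, 0]},
    {"travel": [0.653, 0, -0.776], "gripper": -0.6, "delta_rot": [0, 0, 0]},
    {"travel": [0.787, 0, -0.787], "gripper": -0.6, "delta_rot": [0, 0, 0]},
    {"travel": [0.787, 0, -0.787], "gripper": -0.6, "delta_rot": [0, 0, 0]},
    {"travel": [0.787, 0, -0.787], "gripper": -0.1, "delta_rot": [0, 0, 0]},
    {"travel": [0.787, 0, -0.787], "gripper": -0.1, "delta_rot": [0, 0, 0]}
  ]
}}

```text
clock: 36.8
tool_pos: [0.4691, 0.0493, 0.1507]
eef_rot: [0.701, 0.714, -0.001, -0.0]
contact_force: [0.7, 0.3, 0.8]
opening: 0.452
```

```bash
python3 - <<'E'
from look import *
st=r.get_state();print(st["tool_pos"].round(4),st["contact_force"].round(1),st["opening"])
s=snap("side"); save(s,"side9.png",(210,130,410,290),3.5)
E
```

```text
[0.4691 0.0493 0.1507] [0.7 0.3 0.8] 0.4517868101036752
```

View pics/side9.png

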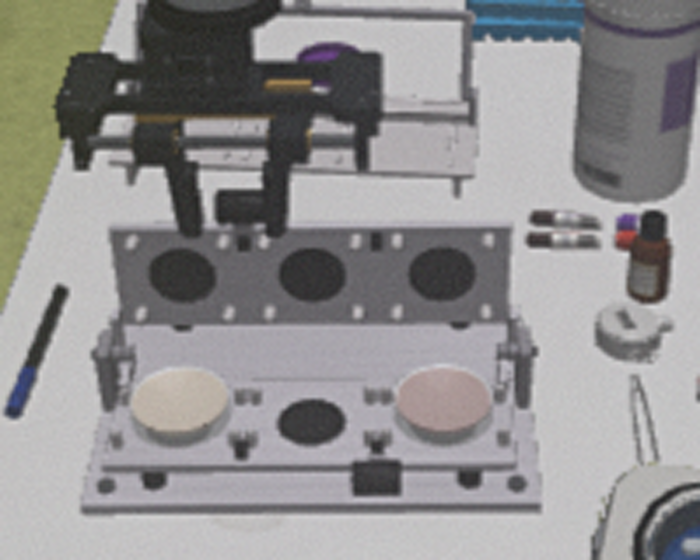

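Both dishes lie upside down on leaf_b at (180,400) and (443,400). Leaf_a is upright. Regrip and lay it down.

{"name": "play_rows", "arguments": {
  "commands": [
    {"travel": [0, 0.028, 0], "gripper": -0.1, "delta_rot": [0, 0, 0]},
    {"travel": [0, 0.028, 0], "gripper": -0.6, "delta_rot": [0, 0, 0]},
    {"travel": [0, 0.028, 0], "gripper": -0.6, "delta_rot": [0, 0, 0]},
    {"travel": [0, 0.028, 0], "gripper": -0.6, "delta_rot": [0, 0, 0]}
  ]
}}

```text
clock: 37.35
tool_pos: [0.4739, 0.0495, 0.1507]
eef_rot: [0.701, 0.714, -0.0, -0.0]
contact_force: [0.8, 0.0, -3.8]
opening: 0.335
```

{"name": "play_rows", "arguments": {
  "commands": [
    {"travel": [0.156, 0, 0.016], "gripper": -0.6, "delta_rot": [0, 0, 0]},
    {"travel": [0.306, 0, 0.062], "gripper": -0.6, "delta_rot": [0, 0, 0]},
    {"travel": [0.444, 0, 0.137], "gripper": -0.6, "delta_rot": [0, 0, 0]},
    {"travel": [0.565, 0, 0.239], "gripper": -0.6, "delta_rot": [0, 0, 0]},
    {"travel": [0.662, 0, 0.362], "gripper": -0.6, "delta_rot": [0, 0, 0]},
    {"travel": [0.734, 0, 0.502], "gripper": -0.6, "delta_rot": [0, 0, 0]},
    {"travel": [0.776, 0, 0.653], "gripper": -0.6, "delta_rot": [0, 0, 0]},
    {"travel": [0.787, 0, 0.75], "gripper": -0.6, "delta_rot": [0, 0, 0]},
    {"travel": [0.787, 0, 0.79], "gripper": -0.6, "delta_rot": [0, 0, 0]},
    {"travel": [0.787, 0, 0.81], "gripper": -0.6, "delta_rot": [0, 0, 0]},
    {"travel": [0.787, 0, 0.81], "gripper": -0.6, "delta_rot": [0, 0, 0]}
  ]
}}

```text
clock: 38.72
tool_pos: [0.4716, 0.1676, 0.0312]
eef_rot: [0.7, 0.714, 0.0, 0.001]
contact_force: [-2.8, -1.0, 16.5]
opening: 0.34
```

```bash
python3 - <<'E'
from slope import *
print(r.get_state()["tool_pos"].round(4),r.get_state()["contact_force"].round(1))
slope("side",(.57,.62),(.07,.145),(.034,.052))
E
```

```text
[0.4716 0.1676 0.0312] [-2.8 -1.  16.5]
side 400 deg 0.31 z mean 0.0403
```

{"name": "play_rows", "arguments": {
  "commands": [
    {"travel": [0, 0, -0.02], "gripper": -0.1, "delta_rot": [0, 0, 0]},
    {"travel": [0, 0, -0.02], "gripper": 0, "delta_rot": [0, 0, 0]},
    {"travel": [0, 0, -0.02], "gripper": 0, "delta_rot": [0, 0, 0]},
    {"travel": [0, 0, -0.3], "gripper": 0.2, "delta_rot": [0, 0, 0]},
    {"travel": [0, 0, -0.6], "gripper": 0.5, "delta_rot": [0, 0, 0]},
    {"travel": [0, 0, -0.8], "gripper": 0.72, "delta_rot": [0, 0, 0]},
    {"travel": [0, 0, -0.8], "gripper": 0.72, "delta_rot": [0, 0, 0]}
  ]
}}

```text
clock: 39.65
tool_pos: [0.473, 0.1682, 0.151]
eef_rot: [0.701, 0.713, 0.002, 0.001]
contact_force: [0.7, -0.2, 0.1]
opening: 0.861
```

```bash
cat > m3.py <<'E'
from look import *
print(r.get_state()["tool_pos"].round(4))
for n in("top","side"):
    s=snap(n);P=cloud(s)
    m=(P[...,2]>.0515)&(P[...,2]<.062)&(P[...,0]>.37)&(P[...,0]<.66)&(P[...,1]>-.05)&(P[...,1]<.035)
    k,l,st,ce=cv2.connectedComponentsWithStats(m.astype(np.uint8))
    for i in range(1,k):
        if st[i,4]>60:
            v,u=np.nonzero(l==i);c=np.array([[a,b] for a,b in zip(u,v)]).astype(np.float32)
            (e,_,_)=cv2.fitEllipse(cv2.convexHull(c)); print(n,"dish",st[i,4],at_z(s,*e,.055).round(4))
    d=viewer.outline_of(n,"tray")
    if d:
        mm=d[0]["pixels"]; v,u=np.nonzero(mm); W=np.array([at_z(s,a,b,.007)[:2] for a,b in zip(u,v)]).astype(np.float32)
        print(n,"tray",d[0]["conf"],cv2.minAreaRect(W*1000))
    save(s,n+"10.png",(330,170,470,310) if n=="top" else (180,200,420,380),3)
E
python3 m3.py
```

```text
[0.473  0.1682 0.151 ]
top dish 357 [0.6006 0.0015 0.055 ]
top tray 0.88 ((500.78302001953125, -188.48031616210938), (285.2218322753906, 101.74956512451172), 0.03676643222570419)
side dish 446 [ 0.4328 -0.0037  0.055 ]
side dish 449 [ 0.6002 -0.0007  0.055 ]
side tray 0.21 ((735.7822875976562, 130.19480895996094), (67.2434310913086, 48.9437141418457), 68.44476318359375)
```

{"name": "play_rows", "arguments": {
  "commands": [
    {"travel": [-0.25, 0.2, 0], "gripper": 0.72, "delta_rot": [0, 0, 0]},
    {"travel": [-0.5, 0.4, 0], "gripper": 0.72, "delta_rot": [0, 0, 0]},
    {"travel": [-0.75, 0.6, 0], "gripper": 0.72, "delta_rot": [0, 0, 0]},
    {"travel": [-1, 0.825, 0], "gripper": 0.72, "delta_rot": [0, 0, 0]},
    {"travel": [-1, 0.825, 0.2], "gripper": 0.72, "delta_rot": [0, 0, 0]},
    {"travel": [-1, 0.825, 0.3], "gripper": 0.72, "delta_rot": [0, 0, 0]},
    {"travel": [-1, 0.825, 0.3], "gripper": 0.72, "delta_rot": [0, 0, 0]}
  ]
}}

```text
clock: 40.72
tool_pos: [0.5966, 0.0209, 0.1027]
eef_rot: [0.7, 0.714, -0.002, -0.001]
contact_force: [0.6, 0.2, 0.6]
opening: 0.861
```

{"name": "play_rows", "arguments": {
  "commands": [
    {"travel": [-0.16, 0.022, 0], "gripper": 0.72, "delta_rot": [0, 0, 0]},
    {"travel": [-0.16, 0.022, 0.15], "gripper": 0.72, "delta_rot": [0, 0, 0]},
    {"travel": [-0.16, 0.022, 0.2], "gripper": 0.72, "delta_rot": [0, 0, 0]},
    {"travel": [-0.16, 0.022, 0.2], "gripper": 0.72, "delta_rot": [0, 0, 0]}
  ]
}}

```text
clock: 41.22
tool_pos: [0.6018, -0.0028, 0.0746]
eef_rot: [0.7, 0.714, 0.0, -0.0]
contact_force: [0.6, -0.4, 0.7]
opening: 0.861
```

```bash
python3 - <<'E'
from look import *
print(r.get_state()["tool_pos"].round(4))
s=snap("side"); save(s,"side11.png",(220,170,400,300),4)
E
```

```text
[ 0.6018 -0.0028  0.0746]
```

View pics/side11.png

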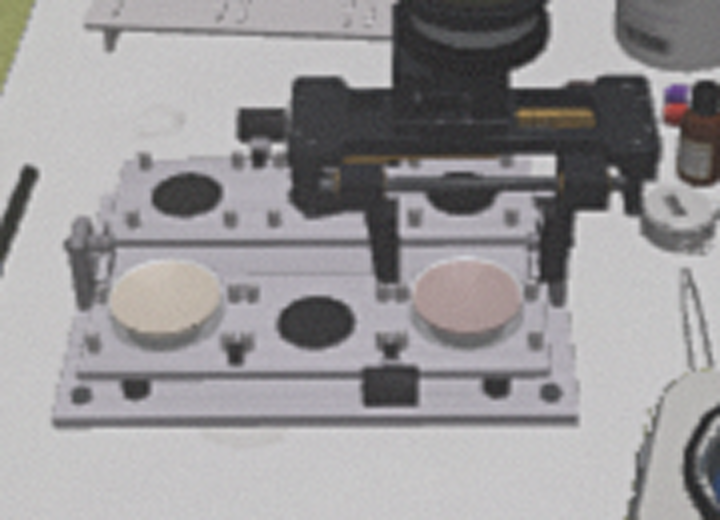

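Fingers straddle the pink (red) dish at (467,297); descend and grip.

{"name": "play_rows", "arguments": {
  "commands": [
    {"travel": [0, -0.008, 0.08], "gripper": 0.72, "delta_rot": [0, 0, 0]},
    {"travel": [0, -0.008, 0.15], "gripper": 0.72, "delta_rot": [0, 0, 0]},
    {"travel": [0, -0.008, 0.19], "gripper": 0.72, "delta_rot": [0, 0, 0]},
    {"travel": [0, -0.008, 0.19], "gripper": 0.72, "delta_rot": [0, 0, 0]},
    {"travel": [0, -0.008, 0.19], "gripper": 0.4, "delta_rot": [0, 0, 0]},
    {"travel": [0, -0.008, 0.19], "gripper": 0.3, "delta_rot": [0, 0, 0]},
    {"travel": [0, -0.008, 0.19], "gripper": 0.3, "delta_rot": [0, 0, 0]},
    {"travel": [0, -0.008, 0.19], "gripper": 0.3, "delta_rot": [0, 0, 0]},
    {"travel": [0, -0.008, 0.1], "gripper": 0.3, "delta_rot": [0, 0, 0]},
    {"travel": [0, -0.008, -0.1], "gripper": 0.3, "delta_rot": [0, 0, 0]},
    {"travel": [0, -0.008, -0.25], "gripper": 0.3, "delta_rot": [0, 0, 0]},
    {"travel": [0, -0.008, -0.25], "gripper": 0.3, "delta_rot": [0, 0, 0]}
  ],
  "force": 12
}}

```text
clock: 42.78
tool_pos: [0.6023, -0.0036, 0.1142]
eef_rot: [0.701, 0.714, 0.002, 0.001]
contact_force: [0.7, -0.3, -0.9]
opening: 0.711
```

{"name": "play_rows", "arguments": {
  "commands": [
    {"travel": [-0.25, -0.1, 0], "gripper": 0.3, "delta_rot": [0, 0, 0.007]},
    {"travel": [-0.5, -0.2, 0], "gripper": 0.3, "delta_rot": [0, 0, 0.007]},
    {"travel": [-0.75, -0.3, 0], "gripper": 0.3, "delta_rot": [0, 0, 0.007]},
    {"travel": [-1, -0.407, 0], "gripper": 0.3, "delta_rot": [0, 0, 0.007]},
    {"travel": [-1, -0.407, 0], "gripper": 0.3, "delta_rot": [0, 0, 0.007]},
    {"travel": [-1, -0.407, 0], "gripper": 0.3, "delta_rot": [0, 0, 0.007]}
  ]
}}

```text
clock: 43.52
tool_pos: [0.5427, -0.1542, 0.1116]
eef_rot: [0.708, 0.706, 0.0, -0.0]
contact_force: [0.8, 1.2, -0.4]
opening: 0.716
```

```bash
python3 - <<'E'
from look import *
print(r.get_state()["tool_pos"].round(4))
s=snap("side"); P=cloud(s)
for d in viewer.outline_of("side","tray")[:2]:
    v,u=np.nonzero(d["pixels"]); W=np.array([at_z(s,a,b,.007)[:2] for a,b in zip(u,v)]).astype(np.float32)
    print("tray",d["conf"],d["at"],cv2.minAreaRect(W*1000))
m=(P[...,2]>.06)&(P[...,2]<.2)&(P[...,1]<-.1)&(P[...,1]>-.3)&(P[...,0]>.6); print("centrifuge min x",np.nanmin(P[m][:,0]) if m.any() else None)
save(s,"side12.png",(170,200,430,370),3)
E
```

```text
[ 0.5427 -0.1542  0.1116]
tray 0.82 [279.6, 324.3] ((486.90673828125, -189.3938446044922), (107.02054595947266, 310.30364990234375), 89.9477310180664)
tray 0.63 [264.1, 132.0] ((463.68988037109375, 562.1396484375), (172.19967651367188, 339.2098388671875), 86.84815216064453)
centrifuge min x 0.6011244942195342
```

View pics/side12.png

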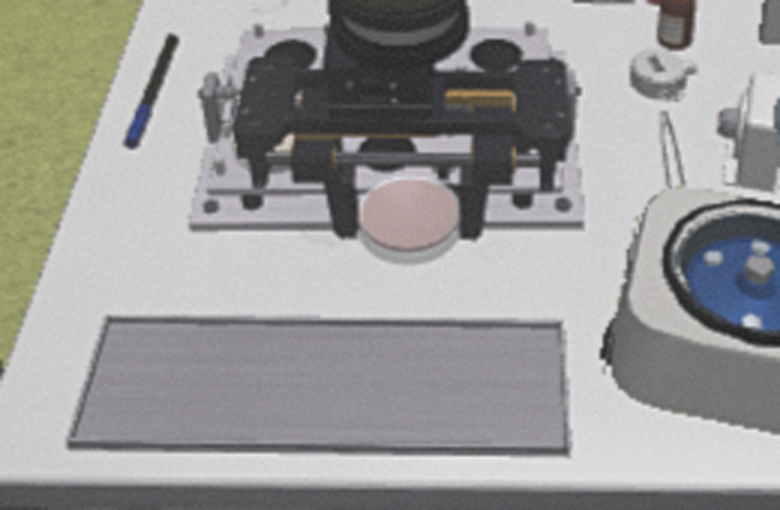

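Dish held level at (410,215) and the tray is where it was. Place it.

{"name": "play_rows", "arguments": {
  "commands": [
    {"travel": [-0.22, 0.01, 0], "gripper": 0.3, "delta_rot": [0, 0, 0]},
    {"travel": [-0.22, 0.01, 0.25], "gripper": 0.3, "delta_rot": [0, 0, 0]},
    {"travel": [-0.22, 0.01, 0.45], "gripper": 0.3, "delta_rot": [0, 0, 0]},
    {"travel": [-0.22, 0.01, 0.58], "gripper": 0.3, "delta_rot": [0, 0, 0]},
    {"travel": [-0.22, 0.01, 0.64], "gripper": 0.3, "delta_rot": [0, 0, 0]},
    {"travel": [-0.22, 0.01, 0.673], "gripper": 0.3, "delta_rot": [0, 0, 0]},
    {"travel": [-0.22, 0.01, 0.673], "gripper": 0.3, "delta_rot": [0, 0, 0]}
  ]
}}

```text
clock: 44.5
tool_pos: [0.5444, -0.1879, 0.0114]
eef_rot: [0.708, 0.706, 0.0, 0.0]
contact_force: [-0.4, -0.7, -0.4]
opening: 0.721
```

{"name": "play_rows", "arguments": {
  "commands": [
    {"travel": [0, 0, 0], "gripper": 0.55, "delta_rot": [0, 0, 0]},
    {"travel": [0, 0, 0], "gripper": 0.7, "delta_rot": [0, 0, 0]},
    {"travel": [0, 0, 0], "gripper": 0.72, "delta_rot": [0, 0, 0]},
    {"travel": [0, 0, -0.2], "gripper": 0.72, "delta_rot": [0, 0, 0]},
    {"travel": [0, 0, -0.5], "gripper": 0.72, "delta_rot": [0, 0, 0]},
    {"travel": [0, 0, -0.8], "gripper": 0.72, "delta_rot": [0, 0, 0]},
    {"travel": [0, 0, -0.8], "gripper": 0.72, "delta_rot": [0, 0, 0]}
  ]
}}

```text
clock: 45.38
tool_pos: [0.5463, -0.1882, 0.1344]
eef_rot: [0.708, 0.706, 0.002, 0.003]
contact_force: [0.1, -0.1, 0.8]
opening: 0.861
```

{"name": "play_rows", "arguments": {
  "commands": [
    {"travel": [0.25, -0.2, 0], "gripper": 0.72, "delta_rot": [0, 0, -0.007]},
    {"travel": [0.5, -0.4, 0], "gripper": 0.72, "delta_rot": [0, 0, -0.007]},
    {"travel": [0.75, -0.6, 0], "gripper": 0.72, "delta_rot": [0, 0, -0.007]},
    {"travel": [1, -0.757, 0], "gripper": 0.72, "delta_rot": [0, 0, -0.007]},
    {"travel": [1, -0.757, 0], "gripper": 0.72, "delta_rot": [0, 0, -0.007]},
    {"travel": [1, -0.757, 0], "gripper": 0.72, "delta_rot": [0, 0, -0.007]}
  ]
}}

```text
clock: 46.12
tool_pos: [0.431, -0.0381, 0.1306]
eef_rot: [0.701, 0.714, -0.0, 0.0]
contact_force: [0.1, 0.2, 0.3]
opening: 0.86
```

```bash
python3 m3.py
```

```text
[ 0.431  -0.0381  0.1306]
top dish 400 [ 0.43   -0.0007  0.055 ]
top tray 0.69 ((556.2966918945312, -187.53173828125), (101.63806915283203, 174.4171142578125), 89.21820831298828)
side dish 447 [ 0.4329 -0.0042  0.055 ]
side tray 0.91 ((486.55389404296875, -188.72608947753906), (107.14694213867188, 311.53839111328125), 89.56109619140625)
```

{"name": "play_rows", "arguments": {
  "commands": [
    {"travel": [0.207, 0.014, 0], "gripper": 0.72, "delta_rot": [0, 0, 0]},
    {"travel": [0.207, 0.014, 0.15], "gripper": 0.72, "delta_rot": [0, 0, 0]},
    {"travel": [0.207, 0.014, 0.35], "gripper": 0.72, "delta_rot": [0, 0, 0]},
    {"travel": [0.207, 0.014, 0.4], "gripper": 0.72, "delta_rot": [0, 0, 0]},
    {"travel": [0.207, 0.014, 0.4], "gripper": 0.72, "delta_rot": [0, 0, 0]}
  ]
}}

```text
clock: 46.95
tool_pos: [0.4325, -0.0071, 0.0704]
eef_rot: [0.701, 0.713, -0.001, -0.0]
contact_force: [0.1, -0.9, 0.1]
opening: 0.861
```

{"name": "play_rows", "arguments": {
  "commands": [
    {"travel": [0, 0, 0.06], "gripper": 0.72, "delta_rot": [0, 0, 0]},
    {"travel": [0, 0, 0.12], "gripper": 0.72, "delta_rot": [0, 0, 0]},
    {"travel": [0, 0, 0.164], "gripper": 0.72, "delta_rot": [0, 0, 0]},
    {"travel": [0, 0, 0.164], "gripper": 0.72, "delta_rot": [0, 0, 0]},
    {"travel": [0, 0, 0.164], "gripper": 0.4, "delta_rot": [0, 0, 0]},
    {"travel": [0, 0, 0.164], "gripper": 0.3, "delta_rot": [0, 0, 0]},
    {"travel": [0, 0, 0.164], "gripper": 0.3, "delta_rot": [0, 0, 0]},
    {"travel": [0, 0, 0.164], "gripper": 0.3, "delta_rot": [0, 0, 0]},
    {"travel": [0, 0, 0.05], "gripper": 0.3, "delta_rot": [0, 0, 0]},
    {"travel": [0, 0, -0.15], "gripper": 0.3, "delta_rot": [0, 0, 0]},
    {"travel": [0, 0, -0.28], "gripper": 0.3, "delta_rot": [0, 0, 0]},
    {"travel": [0, 0, -0.28], "gripper": 0.3, "delta_rot": [0, 0, 0]}
  ]
}}

```text
clock: 48.45
tool_pos: [0.433, -0.0067, 0.1137]
eef_rot: [0.701, 0.713, 0.001, 0.0]
contact_force: [0.6, -0.1, -0.5]
opening: 0.716
```

{"name": "play_rows", "arguments": {
  "commands": [
    {"travel": [-0.25, -0.05, 0], "gripper": 0.3, "delta_rot": [0, 0, 0.007]},
    {"travel": [-0.5, -0.1, 0], "gripper": 0.3, "delta_rot": [0, 0, 0.007]},
    {"travel": [-0.75, -0.15, 0], "gripper": 0.3, "delta_rot": [0, 0, 0.007]},
    {"travel": [-1, -0.165, 0], "gripper": 0.3, "delta_rot": [0, 0, 0.007]},
    {"travel": [-1, -0.165, 0], "gripper": 0.3, "delta_rot": [0, 0, 0.007]},
    {"travel": [-1, -0.165, 0], "gripper": 0.3, "delta_rot": [0, 0, 0.007]}
  ]
}}

```text
clock: 49.2
tool_pos: [0.4104, -0.1561, 0.1124]
eef_rot: [0.708, 0.706, 0.0, -0.001]
contact_force: [-0.1, 0.0, -0.2]
opening: 0.713
```

```bash
python3 - <<'E'
from look import *
print(r.get_state()["tool_pos"].round(4))
s=snap("side"); P=cloud(s)
for d in viewer.outline_of("side","tray")[:1]:
    v,u=np.nonzero(d["pixels"]); W=np.array([at_z(s,a,b,.007)[:2] for a,b in zip(u,v)]).astype(np.float32)
    print("tray",d["conf"],d["at"],cv2.minAreaRect(W*1000))
save(s,"side13.png",(170,200,430,370),3)
E
```

```text
[ 0.4104 -0.1561  0.1124]
tray 0.61 [269.6, 329.2] ((487.1123352050781, -189.3375244140625), (108.78958129882812, 310.2578125), 89.44219970703125)
```

View pics/side13.png

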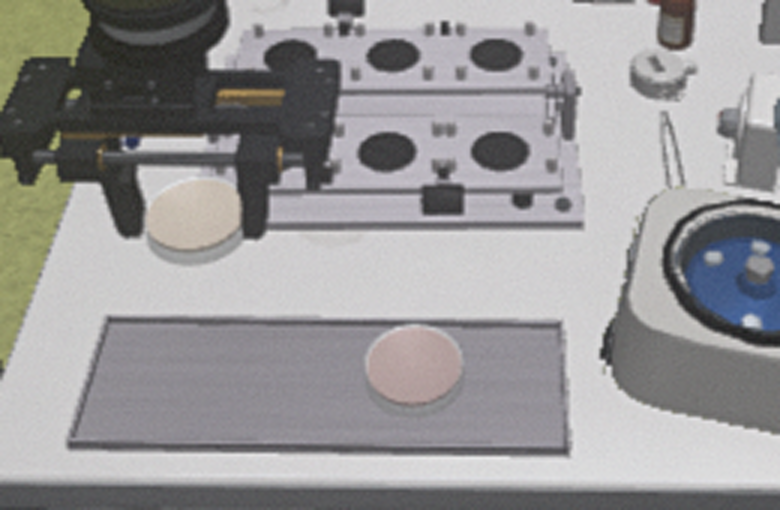

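The red dish lies flat in the tray at (413,365) and the cream (orange) dish is held at (193,215). Place it.

{"name": "play_rows", "arguments": {
  "commands": [
    {"travel": [-0.213, 0, 0], "gripper": 0.3, "delta_rot": [0, 0, 0]},
    {"travel": [-0.213, 0, 0.25], "gripper": 0.3, "delta_rot": [0, 0, 0]},
    {"travel": [-0.213, 0, 0.45], "gripper": 0.3, "delta_rot": [0, 0, 0]},
    {"travel": [-0.213, 0, 0.58], "gripper": 0.3, "delta_rot": [0, 0, 0]},
    {"travel": [-0.213, 0, 0.645], "gripper": 0.3, "delta_rot": [0, 0, 0]},
    {"travel": [-0.213, 0, 0.68], "gripper": 0.3, "delta_rot": [0, 0, 0]},
    {"travel": [-0.213, 0, 0.68], "gripper": 0.3, "delta_rot": [0, 0, 0]}
  ]
}}

```text
clock: 50.18
tool_pos: [0.4107, -0.1874, 0.0107]
eef_rot: [0.707, 0.707, 0.0, -0.001]
contact_force: [0.4, -0.4, -0.2]
opening: 0.715
```

{"name": "play_rows", "arguments": {
  "commands": [
    {"travel": [0, 0, 0], "gripper": 0.55, "delta_rot": [0, 0, 0]},
    {"travel": [0, 0, 0], "gripper": 0.7, "delta_rot": [0, 0, 0]},
    {"travel": [0, 0, 0], "gripper": 0.72, "delta_rot": [0, 0, 0]},
    {"travel": [0, 0, -0.2], "gripper": 0.72, "delta_rot": [0, 0, 0]},
    {"travel": [0, 0, -0.5], "gripper": 0.72, "delta_rot": [0, 0, 0]},
    {"travel": [0, 0, -0.9], "gripper": 0.72, "delta_rot": [0, 0, 0]},
    {"travel": [0.4, 0, -1], "gripper": 0.72, "delta_rot": [0, 0, 0]},
    {"travel": [0.8, 0, -1], "gripper": 0.72, "delta_rot": [0, 0, 0]},
    {"travel": [1, 0, -1], "gripper": 0.72, "delta_rot": [0, 0, 0]},
    {"travel": [1, 0, -1], "gripper": 0.72, "delta_rot": [0, 0, 0]}
  ]
}}

```text
clock: 51.42
tool_pos: [0.4111, -0.0364, 0.1616]
eef_rot: [0.706, 0.708, 0.001, 0.0]
contact_force: [-0.0, -0.6, -0.5]
opening: 0.861
```

```bash
python3 - <<'E'
from look import *
print(r.get_state()["tool_pos"].round(4))
s=snap("side"); P=cloud(s)
m=(P[...,2]>.013)&(P[...,2]<.03)&(P[...,0]>.33)&(P[...,0]<.64)&(P[...,1]>-.24)&(P[...,1]<-.13)
k,l,st,ce=cv2.connectedComponentsWithStats(m.astype(np.uint8))
for i in range(1,k):
    if st[i,4]>100:
        q=P[l==i]; q=q[q[:,2]>np.median(q[:,2])-.002]; A=np.c_[q[:,:2]-q[:,:2].mean(0),np.ones(len(q))]; f=np.linalg.lstsq(A,q[:,2],rcond=None)[0]
        print(st[i,4],"centre",q[:,:2].mean(0).round(4),"top z",f[2].round(4),"tilt deg",np.degrees(np.arctan(f[:2])).round(2))
m=(P[...,0]>.37)&(P[...,0]<.45)&(P[...,1]>.405)&(P[...,1]<.45)&(P[...,2]>.1)&(P[...,2]<.125); print("bar rod",np.nanmean(P[m],0).round(3))
save(s,"side14.png",(170,90,430,370),2.1)
E
```

```text
[ 0.4111 -0.0364  0.1616]
732 centre [ 0.4104 -0.1826] top z 0.0174 tilt deg [0.24 0.2 ]
741 centre [ 0.544  -0.1828] top z 0.0174 tilt deg [-0.02  0.01]
bar rod [0.41  0.427 0.114]
```

View pics/side14.png

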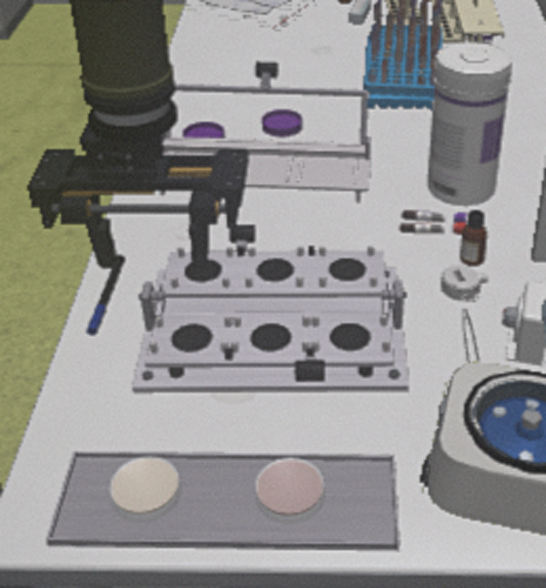

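```bash
python3 -c "
from h import *
print(r.finish_job())"
```

```text
the job is handed in; nothing more can be done
None
```

The job is done and handed in at about 51.5 s on the robot's clock. Only two dishes were in the rack, red and orange. Both now lie upside down in the steel tray.

- **Order:** I swung the bar up and back against its stop and slid each dish clear of the lip. They went right way up into leaf_a's two end nests. I then folded leaf_b over, turned the closed pair to the tray side, and laid leaf_a back flat.
- **Dishes:** in the last picture both are flat (tilt under 0.3°) with their tops at 17.4 mm, where 18 mm is expected. The tray had not moved.
- **Fixture and rack:** leaf_a was flat to 0.3° by depth once laid back. Leaf_b was only judged flat by eye. The rack is empty, and I did not touch the purple look-alikes or any other bench items.

**Checks that disagreed:**
- When the pair first came over, leaf_a sat about 2.5° short of closed. I regripped its knob and pressed it down at 36 N. The side camera then read 0.2°, though the top camera read 1.1°.
- The bar's angle came out at 2.06–2.08 rad in the pictures, against the 2.1 rad stop. It had been pushed firmly onto the stop, so I take this as camera error.

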